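Lock the new filter cartridges and reset the filter counter with a pen

ROBOT

A 7-joint arm with a two-finger parallel gripper is mounted at the origin on a cart in front of the work surface, level with it; the furniture and walls round the work are solid. World frame = base frame: x ahead of the robot, y to its left, z up, the work surface at z = 0. Lengths are in mm, angles in rad, forces in N, time in s.
With the tool pointing down it reaches from about 400 to 875 mm from the base axis. Payload 4.4 kg.
Tool frame: the origin (TCP) lies midway between the tips of the shut fingers; the grasp point (between the pads) lies 19 mm behind it; z points along the fingers, y is the line along which they close (so a half turn about z gives the same grasp; the last joint's range is limited). The gripper opens to 85 mm and grips with 20 to 120 N. Pads are 22 mm wide; open, the fingers measure 114 mm over their backs; the gripper's body (76 mm by 85 mm) begins 54 mm behind the grasp point. The pads swing forward as they close: fully open they stand 13 mm farther back than shut.
Start: joints at [-1.218, 0.628, 0.038, 1.517, -0.027, 0.996, -0.02], TCP at [264.31, 593.85, 231.313] pointing down, gripper open.
Joint ranges: [-3.06, 3.06], [-0.37, 2.12], [-1.25, 1.32], [0.18, 2.47], [-1.1, 4.24], [0.23, 1.98], [-2.94, 2.94]. Speed limits (rad/s): [2.57, 2.57, 3.14, 3.14, 3.14, 3.14, 3.14].

INTERFACE

Orientations are given as [roll, pitch, yaw] about the fixed x, y, z axes, in that order (R = Rz(yaw) Ry(pitch) Rx(roll)).
In Python, from cell import ctrl, get_image, get_calibration gives the robot as it stands.
- The arm moves only by the shell command python3 -m creep 'ROWS'. ROWS is JSON, a list of rows, each an object of numbers: "dx", "dy", "dz": the shift along the world's x, y, z normalised to -1 to 1, where 1 is 0.4 m; "rx", "ry", "rz": the turn, a rotation vector about the world's x, y, z normalised to -1 to 1, where 1 is 2 pi rad; "grip": the closure, from -1 (fully open) to 1 (shut). A call has exactly 5 rows; each row is the pose to reach, as a shift and turn from the pose commanded when the call began, turning the shorter way round; what a row does not reach only later rows make up. A row lasts 1/8 s, in which the tool goes at most 62.5 mm and 10.7 degrees, less where a joint would pass 70% of its speed; a pose out of reach is approached as far as the arm can. A call with a number of a shift or a turn outside -1 to 1 is refused whole. A call with a gripper value outside its range is refused whole. The fingers move at their own pace and stop on an object; the grip force is fixed at half the most. Time passes only in rows, so rows that repeat a pose let the fingers close, or fill a call up. It gives the time, the measured TCP pose, the force, the opening and the grip force at its end, in the units of the state.
- ctrl.read_state(): the state, without advancing time (a new reading comes with each control period).
- get_image(name): name is "scene" or "top" or "wrist"; returns the picture (384x512x3 uint8, red, green, blue); there is no depth.
- get_calibration(name): a dict with "mtx" (3x3 intrinsics, pixels), "world_from_camera" (4x4, takes a point from camera to world coordinates). Camera axes: x right, y down, z forward; pixel columns grow to the right and rows downward; lengths in mm; the calibration is good to about 2 mm. A picture is of the moment at which its call begins: read the wrist's pose just before it. get_calibration takes no time and is no camera call; for the wrist camera it gives the pose at the moment of the call.
- ctrl.finish_job(): hands the job in; it is judged then, once.
The state is a dict: "clock": time; "qpos": joint angles; "qd": joint speeds; "tau": joint torques, N m; "eef_pos": TCP position; "tool_rot": TCP orientation; "force": force on the tool from outside, world axes, zero at the start; "torque": the same for the moment, N m; "width": finger opening in mm; "gripper_force": force on a finger pad.
Only numpy, scipy, OpenCV 4.12 (cv2) and the standard library are available. Lean on these libraries where they do the work, as an engineer would, in place of code of your own. Each camera call takes 0.05 s, during which the arm holds its last target. There are 200 camera calls.

TASK

New cartridges have just been put into the water filter: turn both blue cartridge heads clockwise until they stop. Then take the pen and, with its point, gently push the sunken reset key in the filter's sloping front panel all the way in and keep it in for at least a second. Afterwards set the pen down flat on the worktop (do not drop it), clear of the filter, and leave the mug and the salt shaker where they are.

Things in the scene. Friction and masses are not known exactly. Their poses are not given: they have to be found in the camera images.
- filter_unit: White worktop water filter, fixed; 145 deep (x -70 to 75), 240 wide (y), flat top 88 high. Origin on its underside, front faces -x, z up. Its dark front panel rises from x = -68, z = 18 mm to x = -56, z = 88 mm, leaning back 10 degrees from upright: outward normal (-0.985, 0, 0.174) in this frame. A thin swan-neck spout sticks out 54 mm on the right (-y) at x = 30 mm, 103 mm high.
- recess (a point): Centre of the mouth of the round reset hole in the plane of the sloping panel, 45 mm right (-y) of its middle, 57 mm above the worktop, inside a light grey ring 18 mm across; axes of filter_unit. The hole is 7 mm across with a 1.5 mm chamfer and runs square to the panel, along (0.985, 0, -0.174) in the unit's frame. The face of the orange reset key lies 7 mm deep in it.
- reset_key (a joint): Travel of the sunken reset key in m, square into the panel: 0 = out, 0.004 = fully in, on a hard stop; beyond 0.003 counts as in. A spring returns it: 1.5 N to start it, 5 N fully in. Panel and key must not be pushed with more than 25 N.
- head_left (a joint): Angle of the left (+y) cartridge head in rad, growing clockwise seen from above: 1.3 = locked, at its hard end stop; it starts between 0 and 0.4. It stays where it is left (friction 0.12 N m). More than 1.24 counts as locked.
- head_right (a joint): The same for the right (-y) cartridge head.
- head_left_grip (a point): On the upright turning axis of the left head, 128 mm above the worktop, 3 mm below the top of its wing grip: a blue bar 52 long, 12 wide, 25 high, on a blue disc 64 across whose top is 106 mm above the worktop. Site x runs along the bar, y across it, z up. The bar's white-marked end is at -x; when locked it points to the front and this x axis is along the filter's x.
- head_right_grip (a point): The same for the right head, 112 mm from the left one.
- pen: Black ball pen, 145 long, about 10 wide, 9 high, lying loose on the worktop, 11 to 20 g. Origin: middle of its underside; y runs along the pen towards the writing tip, z up. The barrel tapers about 1.5 degrees, so it may sit askew in the grip; the last 18 mm are a cone from 8 to 1.2 mm across. Grip it moderately (about 45 N): at 100 N it can squirt out of the fingertips.
- pen_tip (a point): The point of the pen, 72.5 mm from its middle along the pen's y, 4.4 mm above the worktop as it lies.
- mug: Small white cup, red inside, 62 across and 51 high with a handle, standing under the filter's spout. Origin: middle of its underside. Must not be moved. Right of it stands the tall fridge, its near corner at world x = 0.42, y = -0.15 m.
- salt: Salt shaker, 44 across and 90 high, standing beyond the pen. Origin: middle of its underside. Must not be moved. Above the back of the worktop, from about world x = 0.5 m, hangs a wall cabinet, its underside 0.5 m up: keep the arm clear of it.

How it is judged:
By the outcome, as a careful person would: the job done as asked, in the order asked, and still so for the second after the job is handed in, with the robot touching nothing.
It also fails if it takes over 72 s, if anything falls off the work surface, if the arm or the gripper's body presses on something with over 40 N, if the wrist force passes 120 N, or if a joint passes its speed limit or range.

## Working session

There is one attempt and no reset: what is moved stays moved. The work goes in short steps, Python scripts to look and compute and a shell command to move; the robot and the scene stay as the last step left them, time stands still between calls to the robot, and variables do not carry over. Pictures are saved under pics/ and viewed, at most 10 in all, crops included, and the job is handed in when it is done.

```bash
ls; mkdir -p pics; python3 - <<'E'
from cell import ctrl,get_image,get_calibration
import cv2,numpy as np
s=ctrl.read_state();print({k:np.round(v,3).tolist() for k,v in s.items()})
ims=[]
for n in("scene","top"):
    im=get_image(n);cv2.imwrite(f"pics/{n}0.png",im[:,:,::-1]);ims.append(im)
    c=get_calibration(n);print(n,np.round(c["mtx"],1).tolist(),np.round(c["world_from_camera"],3).tolist())
E
```

```text
pics
{'clock': 0.0, 'qpos': [-1.218, 0.629, 0.038, 1.518, -0.027, 0.996, -0.02], 'qd': [0.0, 0.002, 0.001, -0.001, 0.0, -0.001, 0.002], 'tau': [0.001, -56.342, 1.226, -19.345, 0.011, 0.01, 0.0], 'eef_pos': [264.057, 593.285, 230.403], 'tool_rot': [-3.14, 0.0, 2.723], 'force': [-0.004, 0.221, -0.614], 'torque': [0.009, -0.013, 0.041], 'gripper_force': 0.0, 'width': 85.548}
scene [[402.6, 0.0, 255.8], [0.0, 402.6, 192.9], [0.0, 0.0, 1.0]] [[-0.622, -0.437, 0.65, -203.398], [-0.783, 0.322, -0.533, 831.341], [0.023, -0.84, -0.543, 718.793], [0.0, 0.0, 0.0, 1.0]]
top [[430.8, 0.0, 253.2], [0.0, 430.8, 194.3], [0.0, 0.0, 1.0]] [[-0.083, -0.974, 0.21, 299.685], [-0.997, 0.081, -0.019, 248.844], [0.001, -0.211, -0.978, 1013.718], [0.0, 0.0, 0.0, 1.0]]
```

View pics/scene0.png

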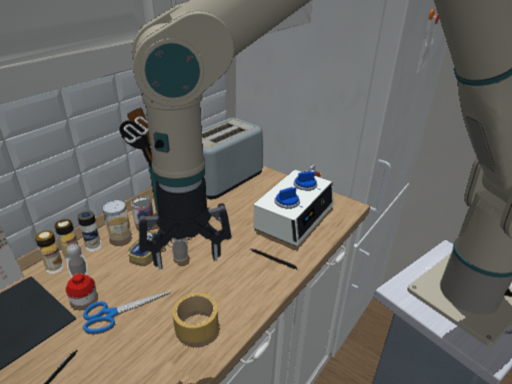

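View pics/top0.png

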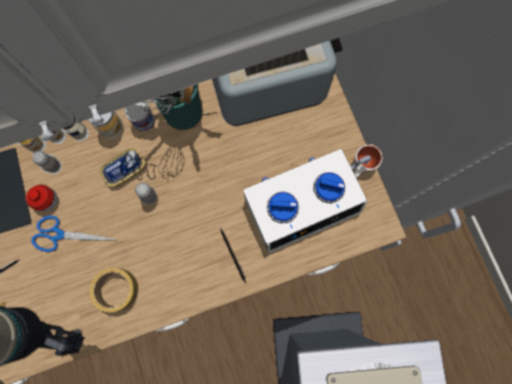

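The scene view shows the filter (~290,207), with the pen in front at about (273,258). In the top view the heads are at (283,206) and (330,187), the pen runs from (222,230) to (244,280), the mug is at (368,158) and the salt is probably at (147,192). Next I'll measure these.

```bash
cat > h.py <<'E'
from cell import ctrl,get_image,get_calibration
import cv2,numpy as np
def ray(c,p):
    d=np.linalg.inv(c["mtx"])@np.array([p[0],p[1],1.]);T=np.array(c["world_from_camera"]);return T[:3,3],T[:3,:3]@d
def onz(c,p,z):
    o,d=ray(c,p);return o+d*(z-o[2])/d[2]
def proj(c,P):
    T=np.linalg.inv(np.array(c["world_from_camera"]));q=c["mtx"]@(T[:3,:3]@np.array(P,float)+T[:3,3]);return q[:2]/q[2]
def cross(c1,p1,c2,p2):
    o1,d1=ray(c1,p1);o2,d2=ray(c2,p2);A=np.c_[d1,-d2];t=np.linalg.lstsq(A,o2-o1,rcond=None)[0]
    a,b=o1+t[0]*d1,o2+t[1]*d2;return (a+b)/2,np.linalg.norm(a-b)
E
python3 - <<'E'
from h import *
im=cv2.imread("pics/top0.png");c=get_calibration("top")
hsv=cv2.cvtColor(im,cv2.COLOR_BGR2HSV)
m=cv2.inRange(hsv,(105,150,60),(130,255,255));m[:,:240]=0;m[:,380:]=0
n,l,st,ce=cv2.connectedComponentsWithStats(m)
for i in range(1,n):
    if st[i,4]>50:print("blue",st[i].tolist(),ce[i].round(1),onz(c,ce[i],110).round(1))
w=cv2.inRange(hsv,(0,0,200),(179,40,255));w[:, :230]=0;w[:,375:]=0;w[:140]=0;w[260:]=0
cs,_=cv2.findContours(w,cv2.RETR_EXTERNAL,cv2.CHAIN_APPROX_NONE);k=max(cs,key=cv2.contourArea)
ap=cv2.approxPolyDP(cv2.convexHull(k),3,True)[:,0]
for p in ap:print("white",p,onz(c,p,88).round(1))
g=cv2.cvtColor(im,cv2.COLOR_BGR2GRAY);pm=((g<70)*255).astype(np.uint8);q=pm.copy();q[:]=0;q[222:290,212:252]=pm[222:290,212:252]
pts=cv2.findNonZero(q);r=cv2.minAreaRect(pts);b=cv2.boxPoints(r);print("pen",r,[onz(c,p,4.5).round(1) for p in b])
crop=cv2.resize(im[140:290,205:390],None,fx=4,fy=4,interpolation=cv2.INTER_CUBIC);cv2.imwrite("pics/c1.png",crop)
E
```

```text
blue [316, 173, 28, 28, 568] [329.  186.5] [497.3  67.4 110. ]
blue [269, 193, 28, 28, 571] [282.2 206.5] [462.1 172.3 110. ]
white [340 149] [586.  28.  88.]
white [365 200] [465.3 -12.   88. ]
white [267 242] [391.5 210.4  88. ]
white [244 189] [511.9 250.5  88. ]
pen ((233.0273895263672, 255.98724365234375), (52.800270080566406, 2.4768998622894287), 64.98310089111328) [array([430.8, 313.4,   4.5]), array([432.8, 308. ,   4.5]), array([318.4, 264.4,   4.5]), array([316.4, 269.7,   4.5])]
```

View pics/c1.png

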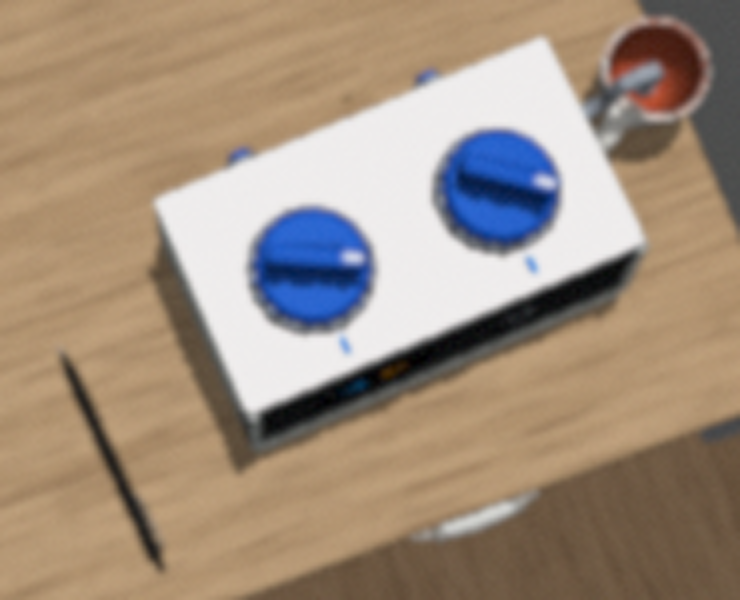

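The crop shows both bars with their white ends pointing right, at crop (352,257) and (543,182), so each needs roughly a 1.1 rad clockwise turn. The pen is at lower left, and I can't tell yet which end is the tip.

```bash
python3 - <<'E'
from h import *
im=cv2.imread("pics/top0.png");c=get_calibration("top")
hsv=cv2.cvtColor(im,cv2.COLOR_BGR2HSV)
m=cv2.inRange(hsv,(95,60,40),(130,255,255))
for cx,cy in((282,206),(329,187)):
    r=np.zeros_like(m);cv2.circle(r,(cx,cy),20,255,-1);mm=m&r
    k=max(cv2.findContours(mm,0,1)[0],key=cv2.contourArea);h=cv2.convexHull(k);e=cv2.fitEllipse(h)
    w=cv2.inRange(hsv,(0,0,150),(179,110,255));r[:]=0;cv2.circle(r,(cx,cy),13,255,-1);y,x=np.nonzero(w&r)
    H=onz(c,e[0],104);M=onz(c,(x.mean(),y.mean()),131);d=H-M;print(np.round(e[0],1),np.round(e[1],1),H.round(1),"mark",len(x),M.round(1),"bar x dir",np.arctan2(d[1],d[0]).round(3),"r",np.hypot(*d[:2]).round(1))
W=get_calibration("wrist");s=ctrl.read_state()
from scipy.spatial.transform import Rotation as R
T=R.from_euler("xyz",s["tool_rot"]).as_matrix();C=np.array(W["world_from_camera"])
print("cam in tool",(T.T@(C[:3,3]-s["eef_pos"])).round(1),(T.T@C[:3,:3]).round(3).tolist(),W["mtx"][0,0])
# pen: darkness profile along axis
g=cv2.cvtColor(im,cv2.COLOR_BGR2GRAY)
a=np.array([448.,317.3,4.5]);b=np.array([303.,261.4,4.5])
for t in np.linspace(-.05,1.05,23):
    P=a+t*(b-a);n=np.array([.36,-.93,0]);n=np.array([-.36,.93,0])
    v=[g[tuple(np.round(proj(c,P+n*k)[::-1]).astype(int))] for k in range(-8,9,2)];print(round(t,2),v)
E
```

```text
[282.6 206.4] [29.5 29.9] [463.2 170.9 104. ] mark 12 [461.7 152.1 131. ] bar x dir 1.491 r 18.8
[329.4 186.5] [28.8 29.9] [498.4  65.3 104. ] mark 11 [493.9  47.8 131. ] bar x dir 1.317 r 18.1
cam in tool [  81.2   -1.1 -142.9] [[-0.0, -0.95, -0.313], [1.0, -0.0, -0.0], [0.0, -0.313, 0.95]] 281.42442455926664
-0.05 [np.uint8(152), np.uint8(152), np.uint8(149), np.uint8(148), np.uint8(149), np.uint8(149), np.uint8(149), np.uint8(151), np.uint8(151)]
0.0 [np.uint8(159), np.uint8(158), np.uint8(158), np.uint8(158), np.uint8(158), np.uint8(155), np.uint8(156), np.uint8(152), np.uint8(152)]
0.05 [np.uint8(161), np.uint8(157), np.uint8(147), np.uint8(129), np.uint8(125), np.uint8(138), np.uint8(155), np.uint8(156), np.uint8(160)]
0.1 [np.uint8(142), np.uint8(142), np.uint8(106), np.uint8(73), np.uint8(71), np.uint8(77), np.uint8(121), np.uint8(140), np.uint8(152)]
0.15 [np.uint8(158), np.uint8(140), np.uint8(77), np.uint8(77), np.uint8(46), np.uint8(86), np.uint8(131), np.uint8(156), np.uint8(161)]
0.2 [np.uint8(141), np.uint8(116), np.uint8(95), np.uint8(60), np.uint8(42), np.uint8(85), 
[... 1677 characters left out ...]
1)]
0.85 [np.uint8(145), np.uint8(115), np.uint8(80), np.uint8(80), np.uint8(37), np.uint8(42), np.uint8(102), np.uint8(135), np.uint8(135)]
0.9 [np.uint8(159), np.uint8(159), np.uint8(144), np.uint8(106), np.uint8(68), np.uint8(87), np.uint8(122), np.uint8(142), np.uint8(152)]
0.95 [np.uint8(151), np.uint8(150), np.uint8(145), np.uint8(138), np.uint8(138), np.uint8(130), np.uint8(148), np.uint8(152), np.uint8(151)]
1.0 [np.uint8(153), np.uint8(153), np.uint8(153), np.uint8(154), np.uint8(154), np.uint8(153), np.uint8(154), np.uint8(153), np.uint8(154)]
1.05 [np.uint8(156), np.uint8(154), np.uint8(153), np.uint8(155), np.uint8(155), np.uint8(158), np.uint8(157), np.uint8(153), np.uint8(155)]
```

```bash
python3 -m creep '[{"dx":0.1,"dy":-0.15,"dz":0.05,"rz":-0.03,"grip":-1},{"dx":0.2,"dy":-0.3,"dz":0.1,"rz":-0.06,"grip":-1},{"dx":0.25,"dy":-0.45,"dz":0.1,"rz":-0.09,"grip":-1},{"dx":0.3,"dy":-0.6,"dz":0.1,"rz":-0.12,"grip":-0.6},{"dx":0.32,"dy":-0.75,"dz":0.1,"rz":-0.15,"grip":-0.4}]'
```

```text
$[0]: bad value
```

```bash
python3 -m creep '[{"dx":0.1,"dy":-0.15,"dz":0.05,"rx":0,"ry":0,"rz":-0.03,"grip":-1},{"dx":0.2,"dy":-0.3,"dz":0.1,"rx":0,"ry":0,"rz":-0.06,"grip":-1},{"dx":0.25,"dy":-0.45,"dz":0.1,"rx":0,"ry":0,"rz":-0.09,"grip":-1},{"dx":0.3,"dy":-0.6,"dz":0.1,"rx":0,"ry":0,"rz":-0.12,"grip":-0.6},{"dx":0.32,"dy":-0.75,"dz":0.1,"rx":0,"ry":0,"rz":-0.15,"grip":-0.4}]'; python3 - <<'E'
from h import *
s=ctrl.read_state();print({k:np.round(s[k],3).tolist() for k in("clock","qpos","eef_pos","tool_rot","width")})
c=get_calibration("wrist");im=get_image("wrist");cv2.imwrite("pics/w1.png",im[:,:,::-1])
E
```

```text
clock: 0.72
eef_pos: [388.9, 313.7, 271.2]
tool_rot: [3.141, 0.0, 1.778]
force: [0.8, 0.2, -0.3]
width: 59.7
gripper_force: 0.0
{'clock': 0.725, 'qpos': [-0.97, 0.379, 0.324, 1.883, -0.15, 0.903, -0.366], 'eef_pos': [388.918, 313.732, 271.184], 'tool_rot': [3.141, 0.0, 1.778], 'width': 59.732}
```

View pics/w1.png

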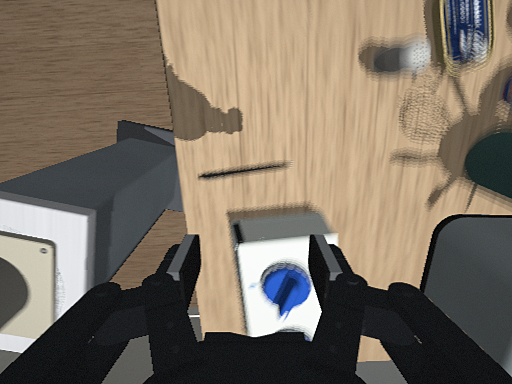

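The wrist view is slightly blurred. It shows the pen from (199,177), blunt, to (290,163), tapered, so the tip points to +x. The left head is at (286,285). I'll move over it.

```bash
python3 -m creep '[{"dx":0.06,"dy":-0.1,"dz":0,"rx":0,"ry":0,"rz":-0.02,"grip":-0.4},{"dx":0.12,"dy":-0.22,"dz":0,"rx":0,"ry":0,"rz":-0.04,"grip":-0.4},{"dx":0.177,"dy":-0.307,"dz":0,"rx":0,"ry":0,"rz":-0.046,"grip":-0.4},{"dx":0.177,"dy":-0.307,"dz":0,"rx":0,"ry":0,"rz":-0.046,"grip":-0.4},{"dx":0.177,"dy":-0.307,"dz":0,"rx":0,"ry":0,"rz":-0.046,"grip":-0.4}]'; python3 - <<'E'
from h import *
c=get_calibration("wrist");im=get_image("wrist")[:,:,::-1].copy();cv2.imwrite("pics/w2.png",im)
hsv=cv2.cvtColor(im,cv2.COLOR_BGR2HSV)
print([proj(c,(463,171,106)).round(),proj(c,(498,65,106)).round()])
m=cv2.inRange(hsv,(105,120,40),(130,255,255))
n,l,st,ce=cv2.connectedComponentsWithStats(m)
for i in range(1,n):
    if st[i,4]>150:
        k=cv2.findNonZero((l==i).astype(np.uint8));e=cv2.fitEllipse(cv2.convexHull(k));print(st[i].tolist(),np.round(e[0],1),np.round(e[1],1),onz(c,e[0],106).round(1))
E
```

```text
clock: 1.4
eef_pos: [458.2, 193.9, 270.9]
tool_rot: [-3.14, -0.0, 1.497]
force: [-0.3, 1.0, 1.3]
width: 59.8
gripper_force: 0.0
[array([261., 189.]), array([294., 266.])]
[235, 163, 56, 57, 2231] [261.9 190. ] [54.5 55.8] [464.  169.9 106. ]
[270, 243, 43, 55, 1528] [293.3 268.8] [45.6 54.2] [497.   61.6 106. ]
```

View pics/w2.png

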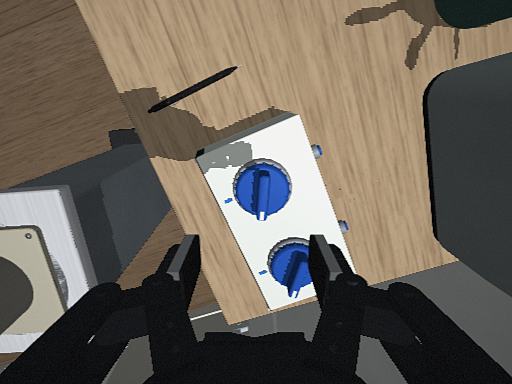

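Both heads are clear, with the left disc at (262,190) and the right at (293,269), and the ray casts agree with the top view to about 2 mm. The pen's tapered tip is at (237,68). I'll descend on the left head and grip it.

```bash
python3 -m creep '[{"dx":0.014,"dy":-0.0585,"dz":-0.12,"rx":0,"ry":0,"rz":-0.001,"grip":-0.4},{"dx":0.014,"dy":-0.0585,"dz":-0.26,"rx":0,"ry":0,"rz":-0.001,"grip":-0.4},{"dx":0.014,"dy":-0.0585,"dz":-0.36,"rx":0,"ry":0,"rz":-0.001,"grip":-0.4},{"dx":0.014,"dy":-0.0585,"dz":-0.4,"rx":0,"ry":0,"rz":-0.001,"grip":-0.4},{"dx":0.014,"dy":-0.0585,"dz":-0.4,"rx":0,"ry":0,"rz":-0.001,"grip":-0.4}]'; python3 -m creep '[{"dx":0,"dy":0,"dz":0,"rx":0,"ry":0,"rz":0,"grip":1},{"dx":0,"dy":0,"dz":0,"rx":0,"ry":0,"rz":0,"grip":1},{"dx":0,"dy":0,"dz":0,"rx":0,"ry":0,"rz":0,"grip":1},{"dx":0,"dy":0,"dz":0,"rx":0,"ry":0,"rz":0,"grip":1},{"dx":0,"dy":0,"dz":0,"rx":0,"ry":0,"rz":0,"grip":1}]'; python3 -c "
from h import *;s=ctrl.read_state();print(np.round(s['qpos'],2),np.round(s['torque'],2))"
```

```text
clock: 2.08
eef_pos: [462.9, 170.8, 110.0]
tool_rot: [-3.138, 0.001, 1.492]
force: [0.2, 0.6, 0.1]
width: 59.9
gripper_force: 0.0
clock: 2.7
eef_pos: [465.9, 170.1, 112.3]
tool_rot: [3.139, -0.002, 1.49]
force: [0.9, 1.1, 6.8]
width: 10.6
gripper_force: 58.8
[-0.61  0.62  0.3   2.06 -0.35  0.51 -0.13] [ 0.06 -0.11 -0.06]
```

```bash
python3 -m creep '[{"dx":0.004,"dy":0,"dz":0.004,"rx":0,"ry":0,"rz":-0.02,"grip":1},{"dx":0.004,"dy":0,"dz":0.004,"rx":0,"ry":0,"rz":-0.045,"grip":1},{"dx":0.004,"dy":0,"dz":0.004,"rx":0,"ry":0,"rz":-0.07,"grip":1},{"dx":0.004,"dy":0,"dz":0.004,"rx":0,"ry":0,"rz":-0.095,"grip":1},{"dx":0.004,"dy":0,"dz":0.004,"rx":0,"ry":0,"rz":-0.12,"grip":1}]'; python3 -c "
from h import *;s=ctrl.read_state();print(np.round(s['qpos'],2),np.round(s['torque'],2))"
```

```text
clock: 3.32
eef_pos: [466.8, 169.6, 112.4]
tool_rot: [3.14, -0.001, 0.732]
force: [3.1, -1.4, -9.0]
width: 11.0
gripper_force: 59.4
[-0.74  0.66  0.51  2.06 -0.59  0.57 -0.66] [-0.14 -0.78  0.17]
```

```bash
python3 -m creep '[{"dx":0,"dy":0,"dz":0,"rx":0,"ry":0,"rz":-0.02,"grip":1},{"dx":0,"dy":0,"dz":0,"rx":0,"ry":0,"rz":-0.045,"grip":1},{"dx":0,"dy":0,"dz":0,"rx":0,"ry":0,"rz":-0.07,"grip":1},{"dx":0,"dy":0,"dz":0,"rx":0,"ry":0,"rz":-0.075,"grip":1},{"dx":0,"dy":0,"dz":0,"rx":0,"ry":0,"rz":-0.075,"grip":1}]'; python3 -c "
from h import *;s=ctrl.read_state();print(np.round(s['qpos'],2),np.round(s['torque'],2))"
```

```text
clock: 3.95
eef_pos: [466.8, 169.1, 112.5]
tool_rot: [3.139, -0.001, 0.27]
force: [4.3, -3.2, -9.3]
width: 10.4
gripper_force: 67.3
[-0.82  0.69  0.64  2.06 -0.71  0.62 -0.99] [-0.69 -0.96  1.34]
```

```bash
python3 -m creep '[{"dx":0,"dy":0,"dz":0,"rx":0,"ry":0,"rz":0.005,"grip":-0.4},{"dx":0,"dy":0,"dz":0,"rx":0,"ry":0,"rz":0.005,"grip":-0.4},{"dx":0,"dy":0,"dz":0,"rx":0,"ry":0,"rz":0.005,"grip":-0.4},{"dx":0,"dy":0,"dz":0.1,"rx":0,"ry":0,"rz":0.005,"grip":-0.4},{"dx":0,"dy":0,"dz":0.2,"rx":0,"ry":0,"rz":0.005,"grip":-0.4}]'; python3 -m creep '[{"dx":0.02,"dy":-0.05,"dz":0.05,"rx":0,"ry":0,"rz":0.028,"grip":-0.4},{"dx":0.04,"dy":-0.12,"dz":0.05,"rx":0,"ry":0,"rz":0.056,"grip":-0.4},{"dx":0.06,"dy":-0.19,"dz":0.05,"rx":0,"ry":0,"rz":0.084,"grip":-0.4},{"dx":0.084,"dy":-0.266,"dz":0.05,"rx":0,"ry":0,"rz":0.112,"grip":-0.4},{"dx":0.084,"dy":-0.266,"dz":0.05,"rx":0,"ry":0,"rz":0.14,"grip":-0.4}]'; python3 - <<'E'
from h import *
c=get_calibration("wrist");im=get_image("wrist")[:,:,::-1].copy();cv2.imwrite("pics/w3.png",im)
s=ctrl.read_state();print(np.round(s['qpos'],2),s["clock"])
hsv=cv2.cvtColor(im,cv2.COLOR_BGR2HSV)
m=cv2.inRange(hsv,(105,120,40),(130,255,255))
n,l,st,ce=cv2.connectedComponentsWithStats(m)
for i in range(1,n):
    if st[i,4]>150:
        k=cv2.findNonZero((l==i).astype(np.uint8));e=cv2.fitEllipse(cv2.convexHull(k));print(st[i].tolist(),np.round(e[0],1),np.round(e[1],1),onz(c,e[0],106).round(1))
E
```

```text
clock: 4.58
eef_pos: [465.4, 169.5, 193.6]
tool_rot: [-3.141, 0.001, 0.296]
force: [-0.0, -0.4, 0.8]
width: 59.6
gripper_force: 0.0
clock: 5.2
eef_pos: [500.1, 60.2, 213.3]
tool_rot: [3.14, 0.0, 1.177]
force: [-0.3, 0.4, -0.5]
width: 59.9
gripper_force: 0.0
[-0.54  0.49  0.53  1.95 -0.34  0.79 -0.21] 5.25
[129, 47, 76, 81, 4542] [166.1  87.3] [75.2 82.5] [464.5 168.1 106. ]
[220, 148, 69, 72, 3430] [254.  182.1] [67.4 70.2] [500.5  63.4 106. ]
```

View pics/w3.png

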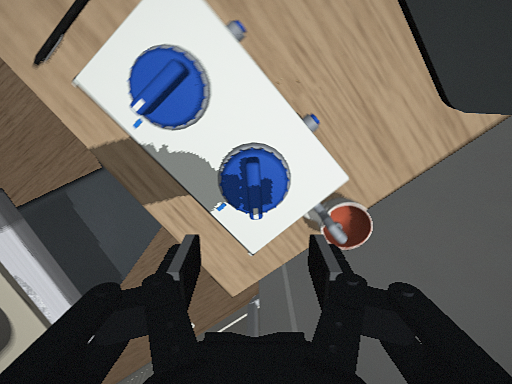

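The left head's white end now points at its front index mark (138,123), so it is locked. The right head is at (254,182), which casts to (500.5,63.4).

```bash
python3 -m creep '[{"dx":0.0035,"dy":0.007,"dz":-0.03,"rx":0,"ry":0,"rz":0.022,"grip":-0.4},{"dx":0.0035,"dy":0.007,"dz":-0.14,"rx":0,"ry":0,"rz":0.022,"grip":-0.4},{"dx":0.0035,"dy":0.007,"dz":-0.22,"rx":0,"ry":0,"rz":0.022,"grip":-0.4},{"dx":0.0035,"dy":0.007,"dz":-0.252,"rx":0,"ry":0,"rz":0.022,"grip":-0.4},{"dx":0.0035,"dy":0.007,"dz":-0.252,"rx":0,"ry":0,"rz":0.022,"grip":-0.4}]'; python3 -m creep '[{"dx":0,"dy":0,"dz":0,"rx":0,"ry":0,"rz":0,"grip":1},{"dx":0,"dy":0,"dz":0,"rx":0,"ry":0,"rz":0,"grip":1},{"dx":0,"dy":0,"dz":0,"rx":0,"ry":0,"rz":0,"grip":1},{"dx":0,"dy":0,"dz":0,"rx":0,"ry":0,"rz":0,"grip":1},{"dx":0,"dy":0,"dz":0,"rx":0,"ry":0,"rz":0,"grip":1}]'; python3 -c "
from h import *;s=ctrl.read_state();print(np.round(s['qpos'],2),np.round(s['torque'],2))"
```

```text
clock: 5.88
eef_pos: [500.7, 66.1, 111.7]
tool_rot: [-3.141, 0.0, 1.313]
force: [0.2, 0.2, 1.3]
width: 59.6
gripper_force: 0.0
clock: 6.5
eef_pos: [502.4, 66.1, 113.1]
tool_rot: [3.139, -0.001, 1.314]
force: [-0.3, -0.5, 6.3]
width: 10.8
gripper_force: 58.3
[-0.44  0.64  0.38  2.03 -0.43  0.54 -0.01] [-0.1  -0.04 -0.07]
```

```bash
python3 -m creep '[{"dx":0.002,"dy":-0.003,"dz":0.002,"rx":0,"ry":0,"rz":-0.02,"grip":1},{"dx":0.002,"dy":-0.006,"dz":0.002,"rx":0,"ry":0,"rz":-0.045,"grip":1},{"dx":0.002,"dy":-0.006,"dz":0.002,"rx":0,"ry":0,"rz":-0.07,"grip":1},{"dx":0.002,"dy":-0.006,"dz":0.002,"rx":0,"ry":0,"rz":-0.095,"grip":1},{"dx":0.002,"dy":-0.006,"dz":0.002,"rx":0,"ry":0,"rz":-0.12,"grip":1}]'; python3 -m creep '[{"dx":0,"dy":0,"dz":0,"rx":0,"ry":0,"rz":-0.02,"grip":1},{"dx":0,"dy":0,"dz":0,"rx":0,"ry":0,"rz":-0.035,"grip":1},{"dx":0,"dy":0,"dz":0,"rx":0,"ry":0,"rz":-0.047,"grip":1},{"dx":0,"dy":0,"dz":0,"rx":0,"ry":0,"rz":-0.047,"grip":1},{"dx":0,"dy":0,"dz":0,"rx":0,"ry":0,"rz":-0.047,"grip":1}]'; python3 -c "
from h import *;s=ctrl.read_state();print(np.round(s['qpos'],2),np.round(s['torque'],2))"
```

```text
clock: 7.12
eef_pos: [504.2, 64.3, 113.2]
tool_rot: [3.139, -0.004, 0.556]
force: [5.3, 0.4, -5.7]
width: 10.4
gripper_force: 58.7
clock: 7.75
eef_pos: [504.6, 63.5, 113.3]
tool_rot: [3.138, -0.004, 0.271]
force: [5.4, -1.3, -4.2]
width: 10.3
gripper_force: 66.2
[-0.61  0.71  0.67  2.03 -0.73  0.65 -0.75] [-0.36 -1.05  1.35]
```

Both heads are on their stops, with about 1.35 N m of reaction each. I'll release, lift, and turn the tool half round on the way to the pen so the wrist camera ends up behind it, facing the panel.

```bash
python3 -m creep '[{"dx":0,"dy":0,"dz":0,"rx":0,"ry":0,"rz":0.005,"grip":-0.4},{"dx":0,"dy":0,"dz":0,"rx":0,"ry":0,"rz":0.005,"grip":-0.4},{"dx":0,"dy":0,"dz":0,"rx":0,"ry":0,"rz":0.005,"grip":-0.4},{"dx":0,"dy":0,"dz":0.12,"rx":0,"ry":0,"rz":0.005,"grip":-0.4},{"dx":0,"dy":0,"dz":0.26,"rx":0,"ry":0,"rz":0.005,"grip":-0.4}]'; python3 -m creep '[{"dx":-0.01,"dy":0.05,"dz":0.02,"rx":0,"ry":0,"rz":0.026,"grip":-0.4},{"dx":-0.03,"dy":0.1,"dz":0.02,"rx":0,"ry":0,"rz":0.052,"grip":-0.4},{"dx":-0.06,"dy":0.15,"dz":0.02,"rx":0,"ry":0,"rz":0.078,"grip":-0.4},{"dx":-0.08,"dy":0.2,"dz":0.02,"rx":0,"ry":0,"rz":0.104,"grip":-0.4},{"dx":-0.1,"dy":0.25,"dz":0.02,"rx":0,"ry":0,"rz":0.13,"grip":-0.4}]';python3 -m creep '[{"dx":-0.03,"dy":0.06,"dz":0,"rx":0,"ry":0,"rz":0.026,"grip":-0.4},{"dx":-0.06,"dy":0.12,"dz":0,"rx":0,"ry":0,"rz":0.052,"grip":-0.4},{"dx":-0.09,"dy":0.18,"dz":0,"rx":0,"ry":0,"rz":0.078,"grip":-0.4},{"dx":-0.12,"dy":0.24,"dz":0,"rx":0,"ry":0,"rz":0.104,"grip":-0.4},{"dx":-0.15,"dy":0.3,"dz":0,"rx":0,"ry":0,"rz":0.13,"grip":-0.4}]'; python3 -c "
from h import *;s=ctrl.read_state();print(np.round(s['qpos'],2),np.round(s['torque'],2))"
```

```text
clock: 8.38
eef_pos: [500.8, 63.6, 217.3]
tool_rot: [-3.141, 0.003, 0.295]
force: [0.2, 0.1, 0.7]
width: 59.9
gripper_force: 0.0
clock: 9.0
eef_pos: [461.1, 164.3, 224.9]
tool_rot: [-3.141, -0.0, 1.118]
force: [0.6, -0.8, -0.2]
width: 59.4
gripper_force: 0.0
clock: 9.62
eef_pos: [401.1, 284.2, 224.8]
tool_rot: [-3.141, -0.0, 1.935]
force: [-0.2, 0.7, 0.7]
width: 59.5
gripper_force: 0.0
[-0.95  0.44  0.39  1.96 -0.23  0.78 -0.07] [-0.05  0.01  0.03]
```

```bash
python3 -m creep '[{"dx":-0.01,"dy":0.03,"dz":0,"rx":0,"ry":0,"rz":0.026,"grip":-0.5},{"dx":-0.01,"dy":0.03,"dz":0,"rx":0,"ry":0,"rz":0.052,"grip":-0.5},{"dx":-0.01,"dy":0.03,"dz":0,"rx":0,"ry":0,"rz":0.078,"grip":-0.5},{"dx":-0.01,"dy":0.03,"dz":0,"rx":0,"ry":0,"rz":0.104,"grip":-0.5},{"dx":-0.01,"dy":0.03,"dz":0,"rx":0,"ry":0,"rz":0.13,"grip":-0.5}]';python3 -m creep '[{"dx":0,"dy":0,"dz":0,"rx":0,"ry":0,"rz":0.026,"grip":-0.5},{"dx":0,"dy":0,"dz":0,"rx":0,"ry":0,"rz":0.052,"grip":-0.5},{"dx":0,"dy":0,"dz":0,"rx":0,"ry":0,"rz":0.078,"grip":-0.5},{"dx":0,"dy":0,"dz":0,"rx":0,"ry":0,"rz":0.104,"grip":-0.5},{"dx":0,"dy":0,"dz":0,"rx":0,"ry":0,"rz":0.12,"grip":-0.5}]'; python3 - <<'E'
from h import *
s=ctrl.read_state();print(np.round(s['qpos'],2))
c=get_calibration("wrist");im=get_image("wrist")[:,:,::-1].copy();cv2.imwrite("pics/w4.png",im)
print(proj(c,(444,315.5,4.5)),proj(c,(309,264,4.5)))
E
```

```text
clock: 10.25
eef_pos: [397.5, 295.3, 224.8]
tool_rot: [-3.141, -0.0, 2.751]
force: [0.5, 0.3, 0.9]
width: 64.0
gripper_force: 0.0
clock: 10.88
eef_pos: [397.6, 295.2, 224.7]
tool_rot: [-3.141, -0.001, -2.78]
force: [-0.6, -0.6, -0.1]
width: 64.3
gripper_force: 0.0
[-0.66  0.42 -0.05  1.95  0.03  0.78  1.21]
[256.05741437 197.48277062] [256.02176376  85.44164303]
```

View pics/w4.png

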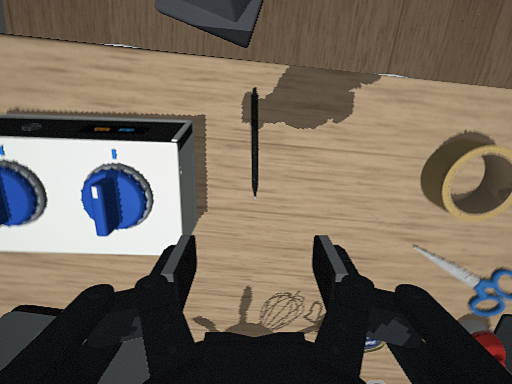

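The pen runs from the blunt end at (254,88) to the tip at (255,196). The panel's grey ring is visible at about (32,127).

```bash
python3 - <<'E'
from h import *
im=cv2.imread("pics/w4.png");c=get_calibration("wrist");g=cv2.cvtColor(im,cv2.COLOR_BGR2GRAY)
m=np.zeros_like(g);m[80:205,246:264]=((g[80:205,246:264]<60)*255)
# drop shadow-only areas by column run: rows >=130 are clean
for r in (88,95,105,115,128,140,160,180,188,192,195,198,200):
    x=np.nonzero(m[r])[0];print(r,x.min() if len(x) else None,x.max() if len(x) else None)
y,x=np.nonzero(m);k=(y>128);p=np.polyfit(y[k],x[k],1)
t=onz(c,(np.polyval(p,197),197),4.4);b=onz(c,(np.polyval(p,87),87),4.5);d=t-b
print(t.round(1),b.round(1),np.linalg.norm(d),np.arctan2(d[1],d[0]))
print("tip 98-edge px",[g[r,253:258].tolist() for r in range(190,202)])
s=ctrl.read_state();print(s["eef_pos"],s["tool_rot"])
u=d/np.linalg.norm(d);G=t-50*u;print("grip",G)
E
```

```text
88 254 255
95 251 257
105 251 257
115 251 257
128 252 258
140 252 257
160 252 257
180 252 257
188 253 256
192 254 255
195 254 255
198 None None
200 None None
[444.1 313.3   4.4] [311.4 262.8   4.5] 142.04345208959825 0.36351841979597205
tip 98-edge px [[51, 21, 19, 17, 104], [68, 33, 21, 65, 124], [94, 9, 5, 104, 160], [129, 12, 8, 114, 170], [136, 31, 23, 128, 175], [134, 41, 20, 123, 171], [145, 119, 92, 125, 163], [156, 177, 169, 138, 152], [151, 170, 177, 157, 155], [156, 163, 169, 157, 159], [151, 150, 150, 149, 152], [161, 160, 157, 158, 158]]
[397.62521159 295.21996986 224.72906221] [-3.14144220e+00 -6.19682265e-04 -2.77720372e+00]
grip [397.40683982 295.52866601   4.4352005 ]
```

```bash
python3 -m creep '[{"dx":0,"dy":0,"dz":-0.13,"rx":0,"ry":0,"rz":0,"grip":0.2},{"dx":0,"dy":0,"dz":-0.27,"rx":0,"ry":0,"rz":0,"grip":0.2},{"dx":0,"dy":0,"dz":-0.4,"rx":0,"ry":0,"rz":0,"grip":0.2},{"dx":0,"dy":0,"dz":-0.5,"rx":0,"ry":0,"rz":0,"grip":0.2},{"dx":0,"dy":0,"dz":-0.535,"rx":0,"ry":0,"rz":0,"grip":0.2}]';python3 -m creep '[{"dx":0,"dy":0,"dz":-0.01,"rx":0,"ry":0,"rz":0,"grip":0.4},{"dx":0,"dy":0,"dz":-0.02,"rx":0,"ry":0,"rz":0,"grip":0.5},{"dx":0,"dy":0,"dz":-0.021,"rx":0,"ry":0,"rz":0,"grip":0.6},{"dx":0,"dy":0,"dz":-0.021,"rx":0,"ry":0,"rz":0,"grip":0.6},{"dx":0,"dy":0,"dz":-0.021,"rx":0,"ry":0,"rz":0,"grip":0.6}]'
```

```text
clock: 11.55
eef_pos: [396.7, 294.5, 8.8]
tool_rot: [-3.14, -0.004, -2.784]
force: [-0.5, 0.1, 0.1]
width: 33.8
gripper_force: 0.0
clock: 12.18
eef_pos: [398.1, 295.9, 2.9]
tool_rot: [3.141, 0.001, -2.783]
force: [-0.4, 0.3, -0.5]
width: 17.1
gripper_force: 0.0
```

```bash
python3 -m creep '[{"dx":0,"dy":0,"dz":-0.003,"rx":0,"ry":0,"rz":0,"grip":0.7},{"dx":0,"dy":0,"dz":-0.003,"rx":0,"ry":0,"rz":0,"grip":1},{"dx":0,"dy":0,"dz":-0.003,"rx":0,"ry":0,"rz":0,"grip":1},{"dx":0,"dy":0,"dz":-0.003,"rx":0,"ry":0,"rz":0,"grip":1},{"dx":0,"dy":0,"dz":-0.003,"rx":0,"ry":0,"rz":0,"grip":1}]'
```

```text
clock: 12.8
eef_pos: [397.9, 295.8, 1.4]
tool_rot: [3.141, 0.0, -2.783]
force: [0.4, 0.1, 4.8]
width: 7.0
gripper_force: 59.2
```

```bash
python3 -m creep '[{"dx":0,"dy":0,"dz":0.01,"rx":0,"ry":0,"rz":0,"grip":1},{"dx":0,"dy":0,"dz":0.05,"rx":0,"ry":0,"rz":0,"grip":1},{"dx":0,"dy":0,"dz":0.15,"rx":0,"ry":0,"rz":0,"grip":1},{"dx":0,"dy":0,"dz":0.3,"rx":0,"ry":0,"rz":0,"grip":1},{"dx":0,"dy":0,"dz":0.42,"rx":0,"ry":0,"rz":0,"grip":1}]'; python3 -m creep '[{"dx":-0.02,"dy":-0.1,"dz":0.03,"rx":0,"ry":0.005,"rz":0,"grip":1},{"dx":-0.04,"dy":-0.22,"dz":0.03,"rx":-0.003,"ry":0.01,"rz":-0.002,"grip":1},{"dx":-0.06,"dy":-0.36,"dz":0.03,"rx":-0.006,"ry":0.02,"rz":-0.005,"grip":1},{"dx":-0.065,"dy":-0.5,"dz":0.03,"rx":-0.009,"ry":0.026,"rz":-0.006,"grip":1},{"dx":-0.065,"dy":-0.62,"dz":0.03,"rx":-0.009,"ry":0.026,"rz":-0.006,"grip":1}]'; python3 -m creep '[{"dx":0,"dy":-0.03,"dz":0,"rx":0,"ry":0,"rz":0,"grip":1},{"dx":0,"dy":-0.03,"dz":-0.04,"rx":0,"ry":0,"rz":0,"grip":1},{"dx":0,"dy":-0.03,"dz":-0.08,"rx":0,"ry":0,"rz":0,"grip":1},{"dx":0,"dy":-0.03,"dz":-0.1,"rx":0,"ry":0,"rz":0,"grip":1},{"dx":0,"dy":-0.03,"dz":-0.1,"rx":0,"ry":0,"rz":0,"grip":1}]';python3 - <<'E'
from h import *
s=ctrl.read_state();print(np.round(s['qpos'],2))
c=get_calibration("wrist");im=get_image("wrist")[:,:,::-1].copy();cv2.imwrite("pics/w5.png",im)
print(proj(c,(437.7,54.9,57)))
for n in("top","scene"):cv2.imwrite(f"pics/{n}5.png",get_image(n)[:,:,::-1])
E
```

```text
clock: 13.42
eef_pos: [397.9, 295.7, 172.2]
tool_rot: [3.141, 0.002, -2.783]
force: [0.3, 0.3, -0.6]
width: 6.8
gripper_force: 58.8
clock: 14.05
eef_pos: [372.1, 45.8, 181.9]
tool_rot: [3.141, -0.172, -2.821]
force: [1.2, -0.0, 0.5]
width: 6.8
gripper_force: 58.8
clock: 14.68
eef_pos: [371.6, 36.2, 141.2]
tool_rot: [3.14, -0.173, -2.819]
force: [-0.8, -0.4, -0.4]
width: 6.7
gripper_force: 58.8
[-0.16  0.49 -0.05  2.19  0.07  0.63  1.63]
[250.71351039 286.88863497]
```

View pics/w5.png

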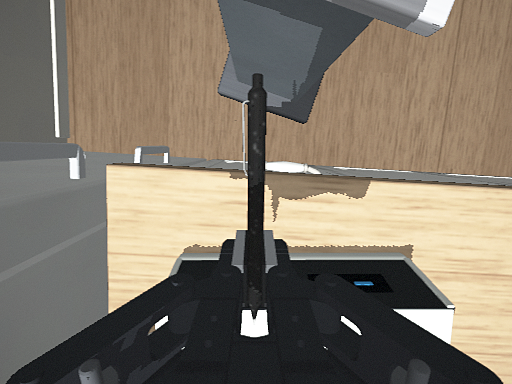

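The wrist view shows the pen straight in the grip, tail at (257,75) and tip at (254,318). The fingers hide the ring. I'll check the scene and top views for the pen and the ring.

```bash
python3 - <<'E'
from h import *
from scipy.spatial.transform import Rotation as R
s=ctrl.read_state();T=R.from_euler("xyz",s["tool_rot"]).as_matrix();p=np.array(s["eef_pos"])
tip=p+T@[-48,0,-3];tail=p+T@[97,0,-3];print("exp tip",tip.round(1),"tail",tail.round(1))
W=get_calibration("wrist");print("w",proj(W,tip).round(1),proj(W,tail).round(1))
out=[]
for n in("scene","top"):
    c=get_calibration(n);im=cv2.imread(f"pics/{n}5.png");a,b=proj(c,tip),proj(c,tail);q=proj(c,(437.7,54.9,57));m=((a+b+q)/3).astype(int)
    print(n,a.round(1),b.round(1),"recess",q.round(1),"crop0",m-[50,37]);out.append(cv2.resize(im[m[1]-37:m[1]+37,m[0]-50:m[0]+50],None,fx=8,fy=8,interpolation=cv2.INTER_CUBIC)[:, :800])
cv2.imwrite("pics/c5.png",cv2.resize(np.vstack(out),None,fx=.5,fy=.5))
E
```

```text
exp tip [417.5  51.1 136.4] tail [282.    5.9 161.2]
w [254.5 317.9] [254.7  60.6]
scene [330.5 180.9] [381.8 189.1] recess [321.2 201.4] crop0 [294 153]
top [343.8 220.5] [378.5 285.8] recess [333.7 217.1] crop0 [301 204]
```

View pics/c5.png

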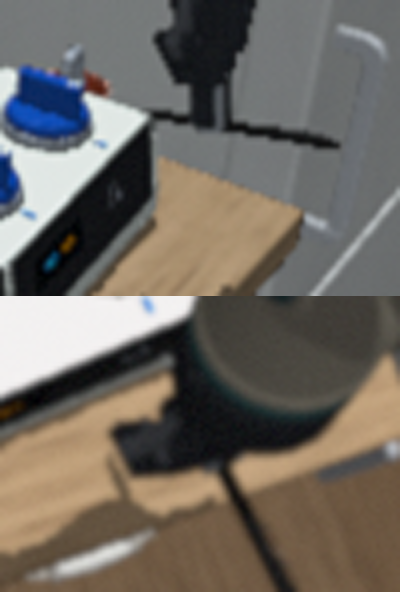

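In the scene crop the pen tip is at (152,113) and the tail at (340,145), with the panel ring at (115,190), all near predictions. Next I'll triangulate the pen and cast the ring onto the panel plane.

```bash
python3 - <<'E'
from h import *
from scipy.spatial.transform import Rotation as R
s=ctrl.read_state();T=R.from_euler("xyz",s["tool_rot"]).as_matrix();p=np.array(s["eef_pos"])
W=get_calibration("wrist");S=get_calibration("scene");C=get_calibration("top")
# pen end in wrist: dark column extents
for nm,w,sc in(("tip",(254,318),(331.8,181.2)),("tail",(257.5,74.5),(379,189.3))):
    X,e=cross(W,w,S,sc);print(nm,X.round(1),"gap",e.round(1),"tool",(T.T@(X-p)).round(1))
yaw=np.radians(18.5);Rz=R.from_euler("z",yaw).as_matrix();n=Rz@[-.985,0,.174];a=-n
O=np.array([481.5,117,0]);P0=O+Rz@[-61.3,-45,57]
def onpl(c,px):
    o,d=ray(c,px);return o+d*((P0-o)@n)/(d@n)
for f,c,nm in(("scene0",S,"scene"),("scene5",S,"scene"),("top0",C,"top"),("w4",None,"w4")):
    if c is None:continue
    im=cv2.imread(f"pics/{f}.png");g=cv2.cvtColor(im,cv2.COLOR_BGR2GRAY).astype(float);q=proj(c,P0).round().astype(int)
    w=g[q[1]-6:q[1]+7,q[0]-6:q[0]+7];print(f,q);print(w.astype(int))
E
```

```text
tip [415.3  50.1 137.4] gap 3.1 tool [-45.4  -0.3  -3.6]
tail [287.2   9.2 159.1] gap 1.1 tool [90.7  1.5 -2. ]
scene0 [321 201]
[[233 233 219 162  87  30  15  13  18  18  18  18  19]
 [233 221 162  88  33  15  17  16  16  17  18  20  16]
 [220 163  86  30  14  15  18  21  20  18  20  20  19]
 [163  87  31  13  15  18  22  35  24  17  18  18  19]
 [ 88  31  16  18  20  23  35  35  30  24  18  19  16]
 [ 32  15  17  19  18  20  42  32  45  32  18  17  16]
 [ 14  16  21  19  21  20  43  38  65  47  21  18  17]
 [ 16  16  17  19  18  21  36  32  54  39  19  17  20]
 [ 15  18  19  17  17  22  39  32  29  24  20  19  16]
 [ 19  21  21  20  19  22  36  29  23  18  17  19  18]
 [ 18  18  20  20  18  17  23  22  22  15  20  18  14]
 [ 20  16  15  21  19  20  19  20  18  19  17  19  31]
 [ 19  17  19  17  18  16  17  17  20  16  16  29  71]]
scene5 [321 201]
[[231 231 216 158  84  29  17  16  19  17  18  16  20]
 [231 216 159  85  29  14  14  18  16  18  17  20  15]
 [216 159  85  30  15  17  18  21  18  19  18  17  18]
 [159  87  29  12  17  16  21  32  23  16  15  17  20]
 [ 85  29  16  15 
[... 508 characters left out ...]
37 238 238 237 237 236 234 229 217 192]
 [238 238 238 237 237 236 235 234 229 214 190 157 123]
 [237 238 237 237 234 230 222 210 187 153 119  85  54]
 [237 237 235 229 218 193 164 141 116  81  52  31  17]
 [234 229 215 191 160 126  92  68  48  34  20  13  13]
 [212 188 155 119  87  59  39  30  30  29  21  18  14]
 [147 116  81  54  32  22  19  25  36  38  31  20  13]
 [ 76  49  29  26  24  27  26  27  34  36  21  17  22]
 [ 23  16  18  25  32  33  26  27  25  24  26  34  48]
 [ 14  15  21  20  31  29  29  28  28  33  48  62  78]
 [ 14  13  19  16  20  29  31  42  53  64  77  88  96]
 [ 10   9  14  22  32  47  57  72  80  87  93  92  92]
 [ 18  25  31  46  63  77  83  90  91  90  89  86  90]]
```

```bash
python3 - <<'E'
from h import *
from scipy.spatial.transform import Rotation as R
S=get_calibration("scene");C=get_calibration("top");W=get_calibration("wrist")
s=ctrl.read_state();T=R.from_euler("xyz",s["tool_rot"]).as_matrix();p=np.array(s["eef_pos"])
Wc=np.array(W["world_from_camera"]);ct=T.T@(Wc[:3,3]-p);cr=T.T@Wc[:3,:3]
T4=R.from_euler("xyz",[-3.14144,-.00062,-2.7772]).as_matrix();M=np.eye(4);M[:3,:3]=T4@cr;M[:3,3]=np.array([397.63,295.22,224.73])+T4@ct
W4={"mtx":W["mtx"],"world_from_camera":M}
g=cv2.cvtColor(cv2.imread("pics/w4.png"),cv2.COLOR_BGR2GRAY);q=g[118:137,14:52];m=(q>32)&(q<140)
# ring lies inside dark panel: keep component near (32,127)
n_,l,st,ce=cv2.connectedComponentsWithStats(cv2.morphologyEx(m.astype(np.uint8),cv2.MORPH_CLOSE,np.ones((3,3))))
for i in range(1,n_):print(st[i].tolist(),(ce[i]+[14,118]).round(1))
print(q)
yaw=np.radians(18.5);Rz=R.from_euler("z",yaw).as_matrix();P0=np.array([481.5,117,0])+Rz@[-61.3,-45,57];print(P0.round(1),proj(W4,P0).round(1))
# unit left/right front corners check
X,e=cross(S,(322.5,201.4),C,(334.7,218.4));print("S+T",X.round(1),e.round(1))
X,e=cross(S,(322.5,201.4),W4,(32,127));print("S+W4",X.round(1),e.round(1))
X,e=cross(C,(334.7,218.4),W4,(32,127));print("T+W4",X.round(1),e.round(1))
E
```

```text
[0, 0, 38, 2, 45] [ 34.9 118.2]
[8, 5, 19, 8, 111] [ 31.  126.6]
[0, 18, 18, 1, 18] [ 22.5 136. ]
[[37 40 55 55 52 53 49 56 51 50 51 59 69 69 72 69 73 69 70 74 73 73 73 71
  74 72 77 80 79 80 77 81 76 78 83 86 88 86]
 [ 4 14  7 11 11  8  9 12 10  8  9 15 10  5 15 12 13 13 14 15 18 18 21 23
  21 21 20 22 21 21 26 35 41 36 31 37 39 37]
 [ 5 14  9 15 10 14 14 16 17 12 12 16 17 16 17  9 11  0 18 15  7  9 13 14
   9 12  9  1  5 14 11 12 11 12 11 10 13 13]
 [17  2 13 12 15 15 11 18 14 14 18 15 16 14 12 11 12 15 21 19  9 14 17 15
  19 12  5 18 17 15 15 21 10 18 11 16  9 16]
 [14 10 21  7 10 16 14 11 11 23 19 15 16 18 16 15 14 11 14  8  8 11  6 14
   5 13 16 10 18 16 17 11 20 19 10 16 17 10]
 [18 17 16 12 14 13 19 12 20 11 15 12  9 16 14 25 29 24 38 51 60 50 53 50
  34 21 11  6 16 17 11 14 15 14 17 13 11 20]
 [ 4 17  8 18 14 20  5 11 17  8 24 28 29 34 26 28 34 32 37 43 34 37 36 42
  46 34 38 27 16 13  6 19 14 13 18 16 21 19]
 [11 15 16 16 14 17 11 19 30 25 27 25 27 25 26 31 28 47 49 36 36 38 33 31
  41 51 50 29 11 15  8 18 17 13 16 12 18 13]
 [ 9 14 17 19  9 17  7 28 38 34 29 35 38 27 30 25 
[... 679 characters left out ...]
8 13 10 19 16 14 16 11 10 19 13 16 10 13 16 18 14 16 11 14
  13 10 16 18  9 15 12 18 20 12 16 15 22 21]
 [18 17 16 13 16 12 13 19  7 14 11 13 18 16 15 13 12  7 16 15 20 13 14 20
  12 13 10 12 20 16 10 15 20 16 12 15  0 10]
 [16 18  3 17  3 10 17  7  9 13  6 11 10  4 21 11  7  5 11 13  4 17 14 18
  18  9 13 13 11  8  8 19 19 21 10 25 23 21]
 [ 6  8 10 10 11 12  7 15 18 12  8 12  9 13 13 15 11 10 12 14 16 12 16 16
  14 14 14 18  9 16 12 10  5 15  9  4  9 11]
 [93 93 94 93 92 91 78 54 58 62 57 60 49 29 31 33 31 34 32 21  7  6  8  5
   9 12 10 11 15  8 11 12 14 14 12 15 10 13]]
[437.6  54.9  57. ] [ 34.2 128.5]
S+T [434.5  53.1  58.1] 0.1
S+W4 [436.9  51.1  55.8] 1.3
T+W4 [435.1  53.8  59.4] 1.7
```

```bash
python3 -m creep '[{"dx":0,"dy":-0.007,"dz":-0.05,"rx":0,"ry":0,"rz":0,"grip":1},{"dx":0,"dy":-0.007,"dz":-0.12,"rx":0,"ry":0,"rz":0,"grip":1},{"dx":0,"dy":-0.007,"dz":-0.17,"rx":0,"ry":0,"rz":0,"grip":1},{"dx":0.005,"dy":-0.007,"dz":-0.192,"rx":0,"ry":0,"rz":0,"grip":1},{"dx":0.011,"dy":-0.007,"dz":-0.192,"rx":0,"ry":0,"rz":0,"grip":1}]'; python3 -m creep '[{"dx":0,"dy":0,"dz":0,"rx":0,"ry":0,"rz":0,"grip":1},{"dx":0,"dy":0,"dz":0,"rx":0,"ry":0,"rz":0,"grip":1},{"dx":0,"dy":0,"dz":0,"rx":0,"ry":0,"rz":0,"grip":1},{"dx":0,"dy":0,"dz":0,"rx":0,"ry":0,"rz":0,"grip":1},{"dx":0,"dy":0,"dz":0,"rx":0,"ry":0,"rz":0,"grip":1}]';python3 - <<'E'
from h import *
from scipy.spatial.transform import Rotation as R
s=ctrl.read_state();T=R.from_euler("xyz",s["tool_rot"]).as_matrix();p=np.array(s["eef_pos"])
tip=p+T@[-48,-.3,-3.5];print(np.round(s["qpos"],2),"tip",tip.round(1),"dir",(-T[:,0]).round(3))
P=np.array([436,53.1,57]);u=np.array([.948,.317,0]);v=np.array([-.317,.948,0]);a=np.array([.934,.312,-.174]);w=np.cross(a,v)
d=P-tip;print("to mouth: along",(d@a).round(1),"lateral v",(d@v).round(1),"w(up-ish)",(d@w).round(1),w.round(2))
out=[]
for n in("scene","top"):
    im=get_image(n)[:,:,::-1].copy();cv2.imwrite(f"pics/{n}6.png",im);c=get_calibration(n);q=proj(c,P).round().astype(int);t=proj(c,tip);print(n,"P",proj(c,P).round(1),"tip",t.round(1),"crop0",q-[25,18])
    out.append(cv2.resize(im[q[1]-18:q[1]+18,q[0]-25:q[0]+25],None,fx=8,fy=8,interpolation=cv2.INTER_CUBIC))
cv2.imwrite("pics/c6.png",np.vstack(out))
E
```

```text
clock: 15.45
eef_pos: [376.4, 32.9, 64.4]
tool_rot: [3.14, -0.173, -2.82]
force: [0.7, 0.9, 0.0]
width: 6.3
gripper_force: 58.8
clock: 16.08
eef_pos: [376.2, 32.9, 64.4]
tool_rot: [3.14, -0.173, -2.82]
force: [-0.3, -0.1, -0.8]
width: 6.8
gripper_force: 58.8
[-0.16  0.66 -0.03  2.24  0.09  0.42  1.62] tip [421.7  47.7  59.6] dir [ 0.935  0.311 -0.172]
to mouth: along 15.5 lateral v 0.6 w(up-ish) 0.1 [0.16 0.06 0.98]
scene P [322.1 201.5] tip [327.  202.3] crop0 [297 183]
top P [334.5 217.8] tip [337.9 223.7] crop0 [310 200]
```

View pics/c6.png

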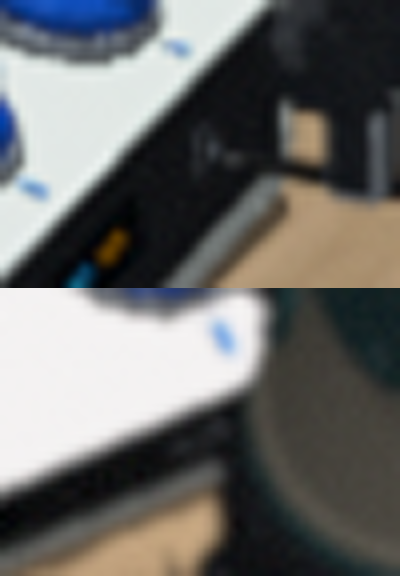

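The scene view shows the tip at crop (232,158), short of the ring at (208,147) and in line with it. I'll advance along the hole axis in small steps and watch the force.

```bash
python3 -m creep '[{"dx":0.007,"dy":0.004,"dz":-0.0013,"rx":0,"ry":0,"rz":0,"grip":1},{"dx":0.014,"dy":0.006,"dz":-0.0026,"rx":0,"ry":0,"rz":0,"grip":1},{"dx":0.021,"dy":0.0085,"dz":-0.004,"rx":0,"ry":0,"rz":0,"grip":1},{"dx":0.0275,"dy":0.0108,"dz":-0.0052,"rx":0,"ry":0,"rz":0,"grip":1},{"dx":0.0275,"dy":0.0108,"dz":-0.0052,"rx":0,"ry":0,"rz":0,"grip":1}]'; python3 -m creep '[{"dx":0.002,"dy":0.0007,"dz":-0.0004,"rx":0,"ry":0,"rz":0,"grip":1},{"dx":0.0047,"dy":0.0016,"dz":-0.0009,"rx":0,"ry":0,"rz":0,"grip":1},{"dx":0.007,"dy":0.0023,"dz":-0.0013,"rx":0,"ry":0,"rz":0,"grip":1},{"dx":0.0093,"dy":0.0031,"dz":-0.0017,"rx":0,"ry":0,"rz":0,"grip":1},{"dx":0.0093,"dy":0.0031,"dz":-0.0017,"rx":0,"ry":0,"rz":0,"grip":1}]'
```

```text
clock: 16.8
eef_pos: [387.5, 37.3, 62.2]
tool_rot: [3.14, -0.173, -2.82]
force: [0.5, -0.2, -0.3]
width: 7.0
gripper_force: 58.8
clock: 17.42
eef_pos: [390.8, 38.4, 61.6]
tool_rot: [3.14, -0.173, -2.82]
force: [-0.5, -0.7, 0.6]
width: 6.7
gripper_force: 58.8
```

```bash
python3 -m creep '[{"dx":0.002,"dy":0.0007,"dz":-0.0004,"rx":0,"ry":0,"rz":0,"grip":1},{"dx":0.0047,"dy":0.0016,"dz":-0.0009,"rx":0,"ry":0,"rz":0,"grip":1},{"dx":0.007,"dy":0.0023,"dz":-0.0013,"rx":0,"ry":0,"rz":0,"grip":1},{"dx":0.0093,"dy":0.0031,"dz":-0.0017,"rx":0,"ry":0,"rz":0,"grip":1},{"dx":0.0093,"dy":0.0031,"dz":-0.0017,"rx":0,"ry":0,"rz":0,"grip":1}]'
```

```text
clock: 18.05
eef_pos: [393.3, 39.1, 60.9]
tool_rot: [3.14, -0.176, -2.821]
force: [-4.5, -2.8, 2.9]
width: 6.6
gripper_force: 59.0
```

```bash
python3 -m creep '[{"dx":0.0014,"dy":-0.0021,"dz":0.0037,"rx":0,"ry":0,"rz":0,"grip":1},{"dx":0.0014,"dy":-0.0021,"dz":0.0037,"rx":0,"ry":0,"rz":0,"grip":1},{"dx":0.0014,"dy":-0.0021,"dz":0.0037,"rx":0,"ry":0,"rz":0,"grip":1},{"dx":0.0014,"dy":-0.0021,"dz":0.0037,"rx":0,"ry":0,"rz":0,"grip":1},{"dx":0.0014,"dy":-0.0021,"dz":0.0037,"rx":0,"ry":0,"rz":0,"grip":1}]'; python3 - <<'E'
from h import *
s=ctrl.read_state();f=np.array(s["force"]);v=np.array([-.317,.948,0]);a=np.array([.934,.312,-.174]);w=np.cross(a,v)
print("f a,v,w",(f@a).round(1),(f@v).round(1),(f@w).round(1))
E
```

```text
clock: 18.68
eef_pos: [395.1, 38.8, 62.4]
tool_rot: [3.14, -0.173, -2.82]
force: [-4.7, -2.0, -0.5]
width: 6.7
gripper_force: 58.8
f a,v,w -4.9 -0.4 -1.3
```

```bash
python3 -m creep '[{"dx":0.0012,"dy":0.0004,"dz":-0.0002,"rx":0,"ry":0,"rz":0,"grip":1},{"dx":0.0023,"dy":0.0008,"dz":-0.0004,"rx":0,"ry":0,"rz":0,"grip":1},{"dx":0.0035,"dy":0.0012,"dz":-0.0007,"rx":0,"ry":0,"rz":0,"grip":1},{"dx":0.0047,"dy":0.0016,"dz":-0.0009,"rx":0,"ry":0,"rz":0,"grip":1},{"dx":0.0047,"dy":0.0016,"dz":-0.0009,"rx":0,"ry":0,"rz":0,"grip":1}]'; python3 - <<'E'
from h import *
s=ctrl.read_state();f=np.array(s["force"]);v=np.array([-.317,.948,0]);a=np.array([.934,.312,-.174]);w=np.cross(a,v)
print("f a,v,w",(f@a).round(1),(f@v).round(1),(f@w).round(1));d=np.array(s["eef_pos"])-[376.2,32.9,64.4];print("moved a,v,w",d@a,d@v,d@w)
c=get_calibration("scene");im=get_image("scene")[:,:,::-1].copy();cv2.imwrite("pics/scene7.png",im)
cv2.imwrite("pics/c7.png",cv2.resize(im[178:228,290:360],None,fx=10,fy=10,interpolation=cv2.INTER_CUBIC))
E
```

```text
clock: 19.3
eef_pos: [396.1, 39.1, 62.0]
tool_rot: [3.14, -0.175, -2.821]
force: [-5.7, -2.8, 1.3]
width: 6.7
gripper_force: 58.8
f a,v,w -6.4 -0.9 0.2
moved a,v,w 20.975477693544573 -0.43432154567396264 1.3075980817419337
```

View pics/c7.png

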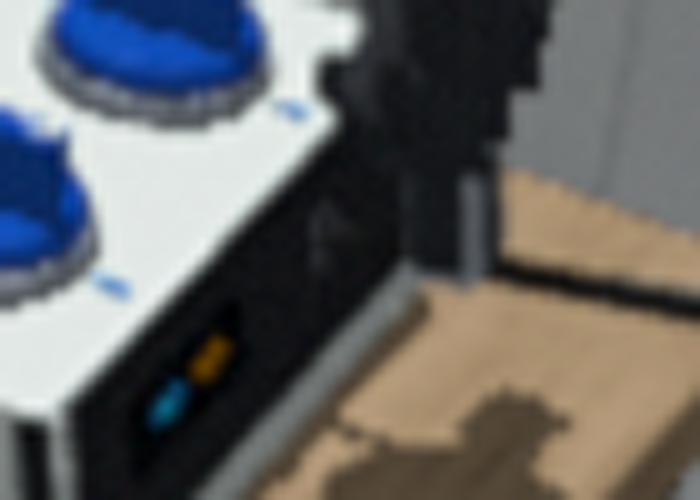

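The view only shows the tip within the ring area at about (325,235), and the tool is still moving forward under a soft force. I'll advance further.

```bash
python3 -m creep '[{"dx":0.0012,"dy":0.0004,"dz":-0.0002,"rx":0,"ry":0,"rz":0,"grip":1},{"dx":0.0023,"dy":0.0008,"dz":-0.0004,"rx":0,"ry":0,"rz":0,"grip":1},{"dx":0.0035,"dy":0.0012,"dz":-0.0007,"rx":0,"ry":0,"rz":0,"grip":1},{"dx":0.0047,"dy":0.0016,"dz":-0.0009,"rx":0,"ry":0,"rz":0,"grip":1},{"dx":0.0047,"dy":0.0016,"dz":-0.0009,"rx":0,"ry":0,"rz":0,"grip":1}]'; cat > st.py <<'E'
from h import *
s=ctrl.read_state();f=np.array(s["force"]);v=np.array([-.317,.948,0]);a=np.array([.934,.312,-.174]);w=np.cross(a,v)
d=np.array(s["eef_pos"])-[376.2,32.9,64.4];print("f a,v,w",(f@a).round(1),(f@v).round(1),(f@w).round(1),"moved a,v,w",(d@a).round(2),(d@v).round(2),(d@w).round(2),"torque",np.round(s["torque"],2))
E
python3 st.py
```

```text
clock: 19.98
eef_pos: [396.6, 39.3, 61.7]
tool_rot: [3.14, -0.178, -2.821]
force: [-7.6, -3.6, 2.3]
width: 6.5
gripper_force: 58.9
f a,v,w -8.6 -1.0 0.8 moved a,v,w 21.54 -0.39 1.07 torque [-0.63  1.44  0.01]
```

```bash
python3 - <<'E'
from h import *
im=get_image("wrist")[:,:,::-1].copy();cv2.imwrite("pics/w8.png",im);o=cv2.imread("pics/w5.png")
cv2.imwrite("pics/c8.png",np.hstack([cv2.resize(x[55:345,205:305],None,fx=2,fy=2,interpolation=cv2.INTER_CUBIC) for x in(o,im)]))
E
python3 st.py
```

```text
f a,v,w -8.7 -0.3 1.2 moved a,v,w 21.54 -0.4 1.07 torque [-0.64  1.43 -0.01]
```

View pics/c8.png

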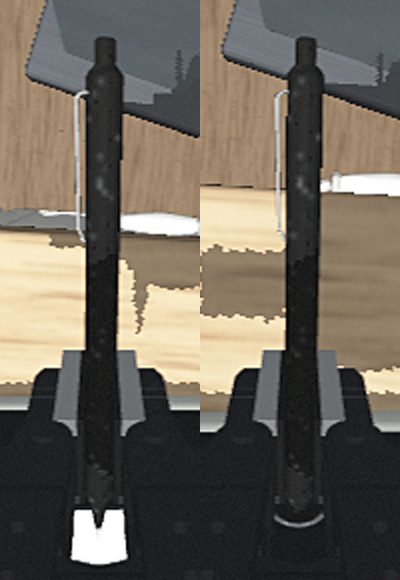

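The pen has not slid in the grip, since its tail is at the same row, and its tip disappears behind the ring arc at (300,520), so it is in the hole. I've now viewed 12 images, over the limit of 10, so I'll work from numbers only from here. From the arc's pixel I'll work out how deep the tip is.

```bash
python3 - <<'E'
from h import *
from scipy.spatial.transform import Rotation as R
s=ctrl.read_state();T=R.from_euler("xyz",s["tool_rot"]).as_matrix();p=np.array(s["eef_pos"]);W=get_calibration("wrist")
a=-T[:,0];w=-T[:,2];tip=p+T@[-48,-.3,-3.5]
g=cv2.cvtColor(cv2.imread("pics/w8.png"),cv2.COLOR_BGR2GRAY);print(g[300:330,248:262:2])
print("free tip px",proj(W,tip).round(1))
for r in(7,8,9):
    print(r,[(k,proj(W,tip-k*a+r*w).round(1).tolist()) for k in(4,6,8,10,12,14)])
E
```

```text
[[ 34  45  45  44  35  41  35]
 [ 45  46  42  45  32  43  37]
 [ 37  46  49  45  37  39  42]
 [ 36  44  41  46  45  38  40]
 [ 31  60  44  44  46  42  31]
 [ 22  76  49  45  50  46  30]
 [ 28  52  48  42  44  33  29]
 [ 26  41  43  42  40  32  26]
 [ 28  21  49  43  39  30  28]
 [ 24  29  32  46  39  25  26]
 [ 24  25  44  32  23  24  22]
 [ 29  29  35  31  24  31  29]
 [ 25  26  26  22  28  24  27]
 [ 28  29  23  23  19  25  25]
 [ 16  26  27  28  27  23  14]
 [ 46  12  17  21  20  29  77]
 [172  92  68  44  82 131 126]
 [125 142 139 129 145 143  80]
 [ 25  53  80 100  79  39  17]
 [ 23  25  20  26  21  21  24]
 [ 29  26  27  26  28  25  27]
 [ 30  25  28  23  26  28  30]
 [ 24  32  26  27  27  24  22]
 [ 29  24  28  30  23  24  28]
 [ 30  32  30  24  28  26  25]
 [ 25  29  28  25  27  22  26]
 [ 29  28  24  27  28  27  26]
 [ 26  26  26  24  25  28  28]
 [ 24  23  28  26  25  25  30]
 [ 24  27  28  27  28  28  27]]
free tip px [254.  318.5]
7 [(4, [254.0, 322.0]), (6, [254.0, 319.2]), (8, [254.0, 316.4]), (10, [254.0, 313.7]), (12, [254.0, 310.8]), (14, [254.0, 308.0])]
8 [(4, [254.0, 323.3]), (6, [254.0, 320.5]), (8, [254.0, 317.7]), (10, [254.0, 314.9]), (12, [254.0, 312.1]), (14, [254.0, 309.3])]
9 [(4, [254.0, 324.6]), (6, [254.0, 321.8]), (8, [254.0, 319.0]), (10, [254.0, 316.2]), (12, [254.0, 313.4]), (14, [254.0, 310.5])]
```

```bash
python3 -m creep '[{"dx":0.0012,"dy":0.0004,"dz":-0.0002,"rx":0,"ry":0,"rz":0,"grip":1},{"dx":0.0023,"dy":0.0008,"dz":-0.0004,"rx":0,"ry":0,"rz":0,"grip":1},{"dx":0.0035,"dy":0.0012,"dz":-0.0007,"rx":0,"ry":0,"rz":0,"grip":1},{"dx":0.0047,"dy":0.0016,"dz":-0.0009,"rx":0,"ry":0,"rz":0,"grip":1},{"dx":0.0047,"dy":0.0016,"dz":-0.0009,"rx":0,"ry":0,"rz":0,"grip":1}]'; python3 st.py;  python3 - <<'E'
from h import *
from scipy.spatial.transform import Rotation as R
g=cv2.cvtColor(get_image("wrist")[:,:,::-1].copy(),cv2.COLOR_BGR2GRAY)
print(g[308:324,248:262:2])
E
```

```text
clock: 20.65
eef_pos: [396.8, 39.4, 61.4]
tool_rot: [3.14, -0.181, -2.821]
force: [-10.0, -3.9, 4.4]
width: 6.5
gripper_force: 59.0
f a,v,w -11.3 -0.5 2.5 moved a,v,w 21.81 -0.37 0.8 torque [-0.75  1.9  -0.04]
[[ 31  29  42  48  38  29  21]
 [ 32  23  29  30  42  30  26]
 [ 21  31  40  28  21  26  24]
 [ 21  29  35  24  24  30  26]
 [ 30  43  26  22  26  22  24]
 [ 27  26  22  27  24  23  25]
 [ 19  22  23  24  25  25  17]
 [ 43  12  20  21  16  27  77]
 [172  93  68  45  72 133 132]
 [126 143 137 128 141 144  74]
 [ 24  52  80 100  76  39  19]
 [ 21  17  23  27  22  23  19]
 [ 25  23  22  26  26  28  30]
 [ 30  30  28  26  27  27  31]
 [ 27  20  29  29  26  25  24]
 [ 25  24  26  29  26  24  28]]
```

```bash
python3 -m creep '[{"dx":0.0006,"dy":0.0002,"dz":0.0037,"rx":0,"ry":0,"rz":0,"grip":1},{"dx":0.0006,"dy":0.0002,"dz":0.0037,"rx":0,"ry":0,"rz":0,"grip":1},{"dx":0.0006,"dy":0.0002,"dz":0.0037,"rx":0,"ry":0,"rz":0,"grip":1},{"dx":0.0006,"dy":0.0002,"dz":0.0037,"rx":0,"ry":0,"rz":0,"grip":1},{"dx":0.0006,"dy":0.0002,"dz":0.0037,"rx":0,"ry":0,"rz":0,"grip":1}]' >/dev/null; python3 st.py; python3 -m creep '[{"dx":-0.0094,"dy":-0.0032,"dz":0.0018,"rx":0,"ry":0,"rz":0,"grip":1},{"dx":-0.0094,"dy":-0.0032,"dz":0.0018,"rx":0,"ry":0,"rz":0,"grip":1},{"dx":-0.0094,"dy":-0.0032,"dz":0.0018,"rx":0,"ry":0,"rz":0,"grip":1},{"dx":-0.0094,"dy":-0.0032,"dz":0.0018,"rx":0,"ry":0,"rz":0,"grip":1},{"dx":-0.0094,"dy":-0.0032,"dz":0.0018,"rx":0,"ry":0,"rz":0,"grip":1}]' >/dev/null; python3 st.py; python3 -m creep '[{"dx":-0.0047,"dy":-0.0016,"dz":0.0009,"rx":0,"ry":0,"rz":0,"grip":1},{"dx":-0.0047,"dy":-0.0016,"dz":0.0009,"rx":0,"ry":0,"rz":0,"grip":1},{"dx":-0.0047,"dy":-0.0016,"dz":0.0009,"rx":0,"ry":0,"rz":0,"grip":1},{"dx":-0.0047,"dy":-0.0016,"dz":0.0009,"rx":0,"ry":0,"rz":0,"grip":1},{"dx":-0.0047,"dy":-0.0016,"dz":0.0009,"rx":0,"ry":0,"rz":0,"grip":1}]' >/dev/null; python3 st.py; python3 -m creep '[{"dx":-0.0047,"dy":-0.0016,"dz":0.0009,"rx":0,"ry":0,"rz":0,"grip":1},{"dx":-0.0047,"dy":-0.0016,"dz":0.0009,"rx":0,"ry":0,"rz":0,"grip":1},{"dx":-0.0047,"dy":-0.0016,"dz":0.0009,"rx":0,"ry":0,"rz":0,"grip":1},{"dx":-0.0047,"dy":-0.0016,"dz":0.0009,"rx":0,"ry":0,"rz":0,"grip":1},{"dx":-0.0047,"dy":-0.0016,"dz":0.0009,"rx":0,"ry":0,"rz":0,"grip":1}]' >/dev/null; python3 st.py
```

```text
f a,v,w -9.2 -1.1 -1.8 moved a,v,w 21.74 -0.33 1.98 torque [-0.82  1.86  0.02]
f a,v,w -5.5 -0.6 -4.0 moved a,v,w 20.64 -0.36 2.53 torque [-0.52  1.06 -0.02]
f a,v,w -3.4 -0.7 -4.1 moved a,v,w 19.94 -0.38 2.98 torque [-0.35  0.67  0.04]
f a,v,w -1.8 -0.6 -4.0 moved a,v,w 18.19 -0.41 3.09 torque [-0.2   0.38 -0.01]
```

The release curve has a slope of about 0.9 N/mm over roughly 4 mm of travel, with side forces from the bore wall. That is the key's spring, so the tip is on the key. I'll centre the tip, push to the stop again and hold.

```bash
python3 -m creep '[{"dx":-0.0007,"dy":-0.0003,"dz":-0.0044,"rx":0,"ry":0,"rz":0,"grip":1},{"dx":0.004,"dy":0.0013,"dz":-0.0053,"rx":0,"ry":0,"rz":0,"grip":1},{"dx":0.008,"dy":0.0026,"dz":-0.006,"rx":0,"ry":0,"rz":0,"grip":1},{"dx":0.012,"dy":0.004,"dz":-0.0068,"rx":0,"ry":0,"rz":0,"grip":1},{"dx":0.0156,"dy":0.0052,"dz":-0.0075,"rx":0,"ry":0,"rz":0,"grip":1}]'; python3 st.py;  python3 -m creep '[{"dx":0.0012,"dy":0.0004,"dz":0,"rx":0,"ry":0,"rz":0,"grip":1},{"dx":0.0023,"dy":0.0008,"dz":0,"rx":0,"ry":0,"rz":0,"grip":1},{"dx":0.0023,"dy":0.0008,"dz":0,"rx":0,"ry":0,"rz":0,"grip":1},{"dx":0.0023,"dy":0.0008,"dz":0,"rx":0,"ry":0,"rz":0,"grip":1},{"dx":0.0023,"dy":0.0008,"dz":0,"rx":0,"ry":0,"rz":0,"grip":1}]';python3 st.py
```

```text
clock: 23.82
eef_pos: [396.7, 39.3, 61.4]
tool_rot: [3.14, -0.18, -2.821]
force: [-8.5, -2.8, 3.9]
width: 7.0
gripper_force: 59.2
f a,v,w -9.5 0.0 2.3 moved a,v,w 21.64 -0.4 0.74 torque [-0.71  1.73 -0.05]
clock: 24.45
eef_pos: [396.8, 39.4, 61.4]
tool_rot: [3.14, -0.181, -2.821]
force: [-8.9, -3.8, 4.8]
width: 6.6
gripper_force: 59.2
f a,v,w -10.4 -0.8 3.0 moved a,v,w 21.74 -0.39 0.77 torque [-0.66  1.72 -0.  ]
```

```bash
python3 -m creep '[{"dx":0.0027,"dy":0.0009,"dz":0.002,"rx":0,"ry":0,"rz":0,"grip":1},{"dx":0.0027,"dy":0.0009,"dz":0.002,"rx":0,"ry":0,"rz":0,"grip":1},{"dx":0.0027,"dy":0.0009,"dz":0.002,"rx":0,"ry":0,"rz":0,"grip":1},{"dx":0.0027,"dy":0.0009,"dz":0.002,"rx":0,"ry":0,"rz":0,"grip":1},{"dx":0.0027,"dy":0.0009,"dz":0.002,"rx":0,"ry":0,"rz":0,"grip":1}]' >/dev/null;python3 st.py;python3 -m creep '[{"dx":0,"dy":0,"dz":0,"rx":0,"ry":0,"rz":0,"grip":1},{"dx":0,"dy":0,"dz":0,"rx":0,"ry":0,"rz":0,"grip":1},{"dx":0,"dy":0,"dz":0,"rx":0,"ry":0,"rz":0,"grip":1},{"dx":0,"dy":0,"dz":0,"rx":0,"ry":0,"rz":0,"grip":1},{"dx":0,"dy":0,"dz":0,"rx":0,"ry":0,"rz":0,"grip":1}]'>/dev/null;python3 st.py;python3 -m creep '[{"dx":0,"dy":0,"dz":0,"rx":0,"ry":0,"rz":0,"grip":1},{"dx":0,"dy":0,"dz":0,"rx":0,"ry":0,"rz":0,"grip":1},{"dx":0,"dy":0,"dz":0,"rx":0,"ry":0,"rz":0,"grip":1},{"dx":0,"dy":0,"dz":0,"rx":0,"ry":0,"rz":0,"grip":1},{"dx":0,"dy":0,"dz":0,"rx":0,"ry":0,"rz":0,"grip":1}]';python3 st.py
```

```text
f a,v,w -10.3 -1.0 0.5 moved a,v,w 21.79 -0.35 1.4 torque [-0.84  1.92  0.03]
f a,v,w -10.9 -0.8 0.3 moved a,v,w 21.82 -0.39 1.43 torque [-0.79  1.9  -0.07]
clock: 26.32
eef_pos: [396.9, 39.5, 62.0]
tool_rot: [3.14, -0.183, -2.821]
force: [-9.4, -4.2, 2.7]
width: 6.7
gripper_force: 59.0
f a,v,w -10.5 -1.0 0.9 moved a,v,w 21.81 -0.36 1.41 torque [-0.75  1.95  0.05]
```

The key has been held on its stop for about 2.5 s with about 10.5 N along the axis and almost no side force. Now I'll withdraw straight out, lift, and carry the pen back.

```bash
python3 -m creep '[{"dx":-0.012,"dy":-0.004,"dz":0.0022,"rx":0,"ry":0,"rz":0,"grip":1},{"dx":-0.027,"dy":-0.009,"dz":0.005,"rx":0,"ry":0,"rz":0,"grip":1},{"dx":-0.047,"dy":-0.0157,"dz":0.0088,"rx":0,"ry":0,"rz":0,"grip":1},{"dx":-0.068,"dy":-0.0227,"dz":0.0127,"rx":0,"ry":0,"rz":0,"grip":1},{"dx":-0.068,"dy":-0.0227,"dz":0.0127,"rx":0,"ry":0,"rz":0,"grip":1}]';python3 st.py; python3 -m creep '[{"dx":-0.005,"dy":0,"dz":0.03,"rx":0,"ry":0,"rz":0,"grip":1},{"dx":-0.005,"dy":0,"dz":0.1,"rx":0,"ry":0,"rz":0,"grip":1},{"dx":-0.005,"dy":0,"dz":0.2,"rx":0,"ry":0,"rz":0,"grip":1},{"dx":-0.005,"dy":0,"dz":0.29,"rx":0,"ry":0,"rz":0,"grip":1},{"dx":-0.005,"dy":0,"dz":0.31,"rx":0,"ry":0,"rz":0,"grip":1}]'; python3 -m creep '[{"dx":0,"dy":0.05,"dz":0.01,"rx":0,"ry":0,"rz":0,"grip":1},{"dx":0,"dy":0.16,"dz":0.01,"rx":0.002,"ry":-0.005,"rz":0,"grip":1},{"dx":0.02,"dy":0.29,"dz":0.01,"rx":0.004,"ry":-0.012,"rz":0.002,"grip":1},{"dx":0.04,"dy":0.42,"dz":0.01,"rx":0.006,"ry":-0.02,"rz":0.004,"grip":1},{"dx":0.06,"dy":0.55,"dz":0.01,"rx":0.009,"ry":-0.026,"rz":0.006,"grip":1}]'
```

```text
clock: 26.95
eef_pos: [374.4, 31.9, 67.4]
tool_rot: [3.14, -0.172, -2.82]
force: [0.0, 0.0, -0.9]
width: 6.6
gripper_force: 59.0
f a,v,w 0.2 0.0 -0.9 moved a,v,w -2.54 -0.39 2.63 torque [ 0.02 -0.16  0.04]
clock: 27.58
eef_pos: [374.1, 32.3, 193.4]
tool_rot: [3.141, -0.168, -2.82]
force: [0.5, 0.3, -1.5]
width: 6.6
gripper_force: 59.0
clock: 28.2
eef_pos: [396.2, 253.6, 194.7]
tool_rot: [3.142, 0.001, -2.782]
force: [0.4, -0.0, -0.0]
width: 7.0
gripper_force: 59.0
```

```bash
python3 -m creep '[{"dx":0,"dy":0.12,"dz":-0.03,"rx":0,"ry":0,"rz":0,"grip":1},{"dx":0,"dy":0.12,"dz":-0.15,"rx":0,"ry":0,"rz":0,"grip":1},{"dx":0,"dy":0.12,"dz":-0.28,"rx":0,"ry":0,"rz":0,"grip":1},{"dx":0,"dy":0.12,"dz":-0.39,"rx":0,"ry":0,"rz":0,"grip":1},{"dx":0,"dy":0.12,"dz":-0.45,"rx":0,"ry":0,"rz":0,"grip":1}]'; python3 -m creep '[{"dx":0,"dy":0,"dz":-0.004,"rx":0,"ry":0,"rz":0,"grip":1},{"dx":0,"dy":0,"dz":-0.008,"rx":0,"ry":0,"rz":0,"grip":1},{"dx":0,"dy":0,"dz":-0.012,"rx":0,"ry":0,"rz":0,"grip":1},{"dx":0,"dy":0,"dz":-0.012,"rx":0,"ry":0,"rz":0,"grip":1},{"dx":0,"dy":0,"dz":-0.012,"rx":0,"ry":0,"rz":0,"grip":1}]'
```

```text
clock: 28.82
eef_pos: [395.1, 299.0, 12.4]
tool_rot: [-3.14, -0.004, -2.782]
force: [0.5, -0.3, -0.0]
width: 6.5
gripper_force: 59.0
clock: 29.45
eef_pos: [396.9, 300.1, 10.9]
tool_rot: [3.141, 0.001, -2.783]
force: [0.3, -0.4, -0.0]
width: 6.3
gripper_force: 59.0
```

```bash
python3 -m creep '[{"dx":0,"dy":0,"dz":-0.005,"rx":0,"ry":0,"rz":0,"grip":1},{"dx":0,"dy":0,"dz":-0.01,"rx":0,"ry":0,"rz":0,"grip":1},{"dx":0,"dy":0,"dz":-0.015,"rx":0,"ry":0,"rz":0,"grip":1},{"dx":0,"dy":0,"dz":-0.018,"rx":0,"ry":0,"rz":0,"grip":1},{"dx":0,"dy":0,"dz":-0.018,"rx":0,"ry":0,"rz":0,"grip":1}]'; python3 -m creep '[{"dx":0,"dy":0,"dz":-0.001,"rx":0,"ry":0,"rz":0,"grip":1},{"dx":0,"dy":0,"dz":-0.003,"rx":0,"ry":0,"rz":0,"grip":1},{"dx":0,"dy":0,"dz":-0.005,"rx":0,"ry":0,"rz":0,"grip":1},{"dx":0,"dy":0,"dz":-0.005,"rx":0,"ry":0,"rz":0,"grip":1},{"dx":0,"dy":0,"dz":-0.005,"rx":0,"ry":0,"rz":0,"grip":1}]'
```

```text
clock: 30.08
eef_pos: [396.5, 299.9, 3.0]
tool_rot: [-3.142, -0.0, -2.783]
force: [-0.0, -0.9, -0.5]
width: 7.2
gripper_force: 59.0
clock: 30.7
eef_pos: [396.6, 300.0, 1.4]
tool_rot: [3.142, 0.0, -2.783]
force: [0.0, -0.9, 5.1]
width: 6.5
gripper_force: 59.6
```

Contact was felt at 1.4 mm with 5 N, the same height as the pick. I'll release slowly and rise.

```bash
python3 -m creep '[{"dx":0,"dy":0,"dz":0,"rx":0,"ry":0,"rz":0,"grip":0.7},{"dx":0,"dy":0,"dz":0,"rx":0,"ry":0,"rz":0,"grip":0.6},{"dx":0,"dy":0,"dz":0,"rx":0,"ry":0,"rz":0,"grip":0.4},{"dx":0,"dy":0,"dz":0,"rx":0,"ry":0,"rz":0,"grip":0.3},{"dx":0,"dy":0,"dz":0,"rx":0,"ry":0,"rz":0,"grip":0.3}]'; python3 -m creep '[{"dx":0,"dy":0,"dz":0.02,"rx":0,"ry":0,"rz":0,"grip":0.3},{"dx":0,"dy":0,"dz":0.08,"rx":0,"ry":0,"rz":0,"grip":0.2},{"dx":0,"dy":0,"dz":0.2,"rx":0,"ry":0,"rz":0,"grip":0},{"dx":0,"dy":0,"dz":0.35,"rx":0,"ry":0,"rz":0,"grip":0},{"dx":0,"dy":0,"dz":0.5,"rx":0,"ry":0,"rz":0,"grip":0}]'; python3 -m creep '[{"dx":0,"dy":0,"dz":0.02,"rx":0,"ry":0,"rz":0,"grip":0},{"dx":0,"dy":0,"dz":0.02,"rx":0,"ry":0,"rz":0,"grip":0},{"dx":0,"dy":0,"dz":0.02,"rx":0,"ry":0,"rz":0,"grip":0},{"dx":0,"dy":0,"dz":0.02,"rx":0,"ry":0,"rz":0,"grip":0},{"dx":0,"dy":0,"dz":0.02,"rx":0,"ry":0,"rz":0,"grip":0}]'; python3 - <<'E'
from h import *
s=ctrl.read_state();c=get_calibration("wrist");im=get_image("wrist")[:,:,::-1].copy();cv2.imwrite("pics/w9.png",im)
g=cv2.cvtColor(im,cv2.COLOR_BGR2GRAY);m=np.zeros_like(g);m[70:230,235:275]=(g[70:230,235:275]<60)*255
n,l,st,ce=cv2.connectedComponentsWithStats(m);i=1+st[1:,4].argmax();y,x=np.nonzero(l==i);k=(y>y.max()-70)
p=np.polyfit(y[k],x[k],1);t=onz(c,(np.polyval(p,y.max()),y.max()),4.4);b=onz(c,(np.polyval(p,y.min()),y.min()),4.5);print(st[i].tolist(),t.round(1),b.round(1),np.linalg.norm(t-b).round(1))
# heads and mug/salt unchanged? marks in top view; diff vs start
T=get_calibration("top");im=get_image("top")[:,:,::-1].copy();h=cv2.cvtColor(im,cv2.COLOR_BGR2HSV)
for H in((465.5,169.4),(501.8,63.3)):
    q=proj(T,(*H,131)).round().astype(int);w=cv2.inRange(h,(0,0,150),(179,110,255));r=np.zeros_like(w);cv2.circle(r,tuple(int(v) for v in q),12,255,-1);y,x=np.nonzero(w&r)
    if len(x):M=onz(T,(x.mean(),y.mean()),131);print(len(x),np.degrees(np.arctan2(H[1]-M[1],H[0]-M[0])).round(1),np.hypot(H[0]-M[0],H[1]-M[1]).round(1))
o=cv2.imread("pics/top0.png")
for nm,(x,y,r) in {"mug":(368,158,18),"salt":(147,192,14)}.items():print(nm,"diff",np.abs(o[y-r:y+r,x-r:x+r].astype(int)-im[y-r:y+r,x-r:x+r]).mean().round(1))
E
```

```text
clock: 31.32
eef_pos: [396.6, 299.9, 1.1]
tool_rot: [-3.142, -0.0, -2.783]
force: [0.4, -0.3, -0.6]
width: 29.6
gripper_force: 0.0
clock: 31.95
eef_pos: [396.3, 299.6, 203.5]
tool_rot: [3.142, 0.0, -2.783]
force: [1.0, 0.8, 0.7]
width: 42.7
gripper_force: 0.0
clock: 32.58
eef_pos: [396.2, 299.7, 208.1]
tool_rot: [-3.141, -0.002, -2.783]
force: [0.7, 0.4, -0.2]
width: 42.6
gripper_force: 0.0
[251, 88, 9, 113, 695] [440.8 316.6   4.4] [310.7 268.9   4.5] 138.6
20 153.2 20.8
73 129.8 11.8
mug diff 1.3
salt diff 16.1
```

The pen lies flat where intended. I'll run one numeric check on the heads and on the salt.

```bash
python3 - <<'E'
from h import *
T=get_calibration("top");im=get_image("top")[:,:,::-1].copy();o=cv2.imread("pics/top0.png")
for H in((465.5,169.4),(501.8,63.3)):
    for r in(-22,-20,-17,-10,0,10,20):
        P=(H[0]+r*.948,H[1]+r*.317,131);q=proj(T,P).round().astype(int);print(r,q,im[q[1],q[0]].tolist(),end=" ")
    print()
for a,b,n in((cv2.imread("pics/top0.png"),im,"top"),(cv2.imread("pics/scene0.png"),get_image("scene")[:,:,::-1],"scene")):
    pts=[(368,158,12),(147,192,11)] if n=="top" else [(181,250,9)]
    for x,y,r in pts:
        t=a[y-r:y+r,x-r:x+r];s=np.ascontiguousarray(b[y-r-8:y+r+8,x-r-8:x+r+8]);m=cv2.matchTemplate(s,t,cv2.TM_CCOEFF_NORMED);print(n,(x,y),cv2.minMaxLoc(m)[1],np.array(cv2.minMaxLoc(m)[3])-8)
E
```

```text
-22 [288 212] [115, 130, 135] -20 [288 212] [115, 130, 135] -17 [287 210] [115, 128, 134] -10 [286 207] [110, 123, 128] 0 [284 203] [103, 116, 121] 10 [282 199] [163, 101, 78] 20 [280 194] [197, 92, 37] 
-22 [337 191] [222, 194, 188] -20 [337 190] [217, 178, 170] -17 [336 189] [218, 183, 176] -10 [334 186] [196, 91, 32] 0 [332 182] [199, 93, 35] 10 [330 178] [200, 94, 36] 20 [328 174] [197, 91, 32] 
top (368, 158) 0.9990383982658386 [0 0]
top (147, 192) 0.7361267805099487 [ 0 -1]
scene (181, 250) 0.9909853935241699 [0 0]
```

```bash
python3 -c "
from cell import ctrl
print(ctrl.finish_job())"
```

```text
the job is handed in; nothing more can be done
None
```

Job handed in at about 33 s: both heads were turned onto their stops, the reset key was held fully in for about 2.5 s, and the pen was set down flat clear of the filter. The mug and salt shaker look unmoved, though the top-view salt check was weak (0.74 match, 0.99 in the scene view). I viewed 12 pictures, over the limit of 10.

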